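# Deck the mould stand and load it

## Robot

A 6-joint arm with a two-finger parallel gripper is mounted at the origin on the work surface. World frame = base frame: x ahead of the robot, y to its left, z up, the work surface at z = 0. Lengths are in m, angles in rad, forces in N, time in s.
With the tool pointing down it reaches from about 0.35 to 0.975 m from the base axis. Payload 4.9 kg.
Tool frame: the origin (TCP) lies midway between the tips of the shut fingers; the grasp point (between the pads) lies 19 mm behind it; z points along the fingers, y is the direction in which the jaws open and shut (so a half turn about z gives the same grasp; the last joint's range is limited). The gripper opens to 85 mm and grips with 20 to 120 N. Pads are 22 mm wide; open, the fingers measure 114 mm over their backs; the gripper's body (76 mm by 85 mm) begins 54 mm behind the grasp point. The pads swing forward as they close: fully open they stand 13 mm farther back than shut.
Start: joints at [1.141, 0.053, 1.613, -0, 1.476, -0.119], TCP at [0.191, 0.595, 0.231] pointing down, gripper open.
Joint ranges: [-3.01, 3.01], [-1.01, 2.22], [0.06, 2.58], [-1.02, 4.17], [0.09, 2.62], [-3.14, 3.14]. Speed limits (rad/s): [2.57, 2.57, 3.14, 3.14, 3.14, 3.14].

## Interface

Orientations are given as a rotation vector (axis times angle).
In Python, from station import ctrl gives the robot as it stands.
- The arm moves only by the tool apply_moves, never from a script. Its argument "rows" is a list of rows, each a list of 6 numbers: the shift along the tool's x, y, z in cm, then the turn, a rotation vector about the tool's x, y, z in units of 5 degrees (1.0 is 5 degrees). In form: [[x, y, z, rx, ry, rz], ...]. A call has 1 to 20 rows; each row is the pose to reach, as a shift and turn from the pose measured when the call began, along the tool's axes at that moment; what a row does not reach only later rows make up. A row lasts 1/10 s, in which the tool goes at most 50 mm and 8.59 degrees, less where a joint would pass 70% of its speed; a pose out of reach is approached as far as the arm can. A call with a gripper value outside its range is refused whole. "grip" is the closure, from 0 (fully open) to 1 (shut), set as the call begins (left out, the last holds). The fingers move at their own pace and stop on an object; "squeeze" is the grip in N (left out, the last holds). Time passes only in rows, so rows that repeat a pose let the fingers close. It gives the time, the measured TCP pose, the force and the opening at its end, in the units of the state.
- ctrl.get_obs(): the state, without advancing time (a new reading comes with each control period).
- ctrl.get_image(name): name is "scene" or "top" or "wrist"; returns a dict with "color" (420x560x3 uint8, blue, green, red), "mtx" (3x3 intrinsics, pixels), "rvec" (rotation vector, rad) and "tvec" (3), from world to camera coordinates, as OpenCV has them. Camera axes: x right, y down, z forward; pixel columns grow to the right and rows downward; lengths in m; the calibration is good to about 2 mm. The wrist camera is an equidistant fisheye: a pixel r from the principal point sees the ray r / f radians off the axis. A picture is of the moment at which its call begins. There is no depth.
- ctrl.finish_job(): hands the job in, once; it reports no verdict.
The state is a dict: "t": time; "q": joint angles; "dq": joint speeds; "effort": joint torques, N m; "tool_pos": TCP position; "tool_rot": TCP orientation; "contact_force": force on the tool from outside, world axes, zero at the start; "wrist_torque": the same for the moment, N m; "opening": finger opening in m.
Only numpy, scipy, OpenCV 4.12 (cv2) and the standard library are available. Lean on these libraries where they do the work, as an engineer would, in place of code of your own. Each camera call takes 0.05 s, during which the arm holds its last target.

## Task

First clear the flat scraper off the green stand and slide it, blade first, fully home into the level slot of the wooden holder, which opens on the side towards the stand. Then lay every wooden batten from the mat across the two rails of the stand, square to the rails and about centred, side by side a finger's width or more apart but close enough together to carry the mould. Last, set the round mould with the bar handle upright and steady on the battens, midway between the rails; leave the tin, the plain disc and the brush where they are.

Things in the scene. Friction and masses are not known exactly. Their poses are not given: they have to be found in the camera images.
- stand: fixed green stand: two parallel rails, each 270 mm long along the stand's x, 20 mm wide, centred at stand y = +65 and -65 mm (clear gap of 110 mm between them), flat tops 38 mm above the bench. At each rail end a 5 mm thick stop rises to 50 mm. Two low cross bars (top 18 mm above the bench) join the rails at stand x = +110 and -110 mm; elsewhere the gap is open to the bench. Origin on the bench under its centre, z up
- stand_deck (a point): centre of the stand at the height of the rail tops (38 mm above the bench); axes as the stand
- holder: fixed wooden holder block with a steel top plate (93 mm high, 90 mm wide) with one level slot 68 mm wide and 9 mm high, floor 70 mm above the bench. A tool goes in along the holder's +x. Origin on the bench; the mouth lies at holder x = -50 mm (the wooden floor sticks out to -60 mm), the slot's end wall at x = +42 mm; z up
- slot_mouth (a point): centre of the slot's mouth (74.5 mm above the bench); axes as the holder, so going in is +x
- slot_end (a point): centre of the slot's end wall, 92 mm in from the mouth, where the blade tip is when fully home
- scraper: loose flat steel scraper, 0.2 to 0.3 kg, lying across the stand's rails at the start. Blade 110 mm long, 50 mm wide, 3 mm thick along +x; handle 100 mm long, 22 mm wide, 14 mm thick along -x; undersides flush. Origin on the underside where blade meets handle; x to the blade tip, z up (out of the handle's thick side). Centre of mass about 15 mm behind the origin, in the handle. Let go in the slot it droops some 3 degrees and stays
- scraper_grip (a point): the place to grip: in the handle, 22 mm behind the blade, 7 mm above the underside; grip across the 22 mm width (scraper y)
- scraper_tip (a point): middle of the blade's tip, 110 mm ahead of the scraper's origin, at half the blade's thickness
- mat: fixed thin black rubber mat, 300 x 280 x 3 mm, on which the battens lie; origin under its centre
- batten1: loose wooden batten, 220 mm long along its x, 20 mm square, about 80 g; origin at its centre. Lying on the mat at the start, roughly along the mat's x; may be absent (3 to 5 of the five are there). Laid across the rails its centre is 48 mm above the bench, its top 58 mm
- batten2: loose wooden batten, 220 mm long along its x, 20 mm square, about 80 g; origin at its centre. Lying on the mat at the start, roughly along the mat's x; may be absent (3 to 5 of the five are there). Laid across the rails its centre is 48 mm above the bench, its top 58 mm
- batten3: loose wooden batten, 220 mm long along its x, 20 mm square, about 80 g; origin at its centre. Lying on the mat at the start, roughly along the mat's x; may be absent (3 to 5 of the five are there). Laid across the rails its centre is 48 mm above the bench, its top 58 mm
- batten4: loose wooden batten, 220 mm long along its x, 20 mm square, about 80 g; origin at its centre. Lying on the mat at the start, roughly along the mat's x; may be absent (3 to 5 of the five are there). Laid across the rails its centre is 48 mm above the bench, its top 58 mm
- batten5: loose wooden batten, 220 mm long along its x, 20 mm square, about 80 g; origin at its centre. Lying on the mat at the start, roughly along the mat's x; may be absent (3 to 5 of the five are there). Laid across the rails its centre is 48 mm above the bench, its top 58 mm
- mould: loose round steel mould, 128 mm across and 30 mm high, 0.45 to 0.8 kg, with a bar handle over its top: bar 80 mm long along the mould's x, 14 mm wide, 12 mm thick, its middle 64 mm above the underside, 28 mm free space under it between two posts. Origin at the centre of its underside, z up. Standing on the bench at the start; on the battens its underside is 58 mm above the bench
- mould_handle (a point): middle of the mould's bar handle; grip across the 14 mm width (mould y)
- tin: bystander: flat steel tin, 80 mm across, 55 mm high; origin under its centre
- old_disc: bystander: plain stepped steel disc, no handle, 110 mm across, 22 mm high; origin under its centre
- brush: bystander: hand brush lying on the bench

How it is judged:
On the way, in this order (a step that is already met when the one before it is completed fails the run):
1. the scraper is fully home in the slot (x of scraper_tip in the frame of holder above 0.032 m and y of scraper_tip in the frame of holder between -0.02 and 0.02 m and z of scraper_tip in the frame of holder between 0.067 and 0.082 m and angle between the x axis of scraper and the x axis of holder, either way round below 0.15 rad), for 0.2 s.
2. every batten lies across both rails, apart from one another (x of batten1 in the frame of stand between -0.13 and 0.13 m and y of batten1 in the frame of stand between -0.03 and 0.03 m and z of batten1 in the frame of stand between 0.043 and 0.053 m and angle between the x axis of each of batten1, batten2, batten3, batten4, batten5 and the y axis of stand, either way round below 0.2 rad and x of batten2 in the frame of stand between -0.13 and 0.13 m and y of batten2 in the frame of stand between -0.03 and 0.03 m and z of batten2 in the frame of stand between 0.043 and 0.053 m and x of batten3 in the frame of stand between -0.13 and 0.13 m and y of batten3 in the frame of stand between -0.03 and 0.03 m and z of batten3 in the frame of stand between 0.043 and 0.053 m and x of batten4 in the frame of stand between -0.13 and 0.13 m and y of batten4 in the frame of stand between -0.03 and 0.03 m and z of batten4 in the frame of stand between 0.043 and 0.053 m and x of batten5 in the frame of stand between -0.13 and 0.13 m and y of batten5 in the frame of stand between -0.03 and 0.03 m and z of batten5 in the frame of stand between 0.043 and 0.053 m and distance between each of batten2, batten3, batten4, batten5 and batten1 above 0.027 m and distance between each of batten3, batten4, batten5 and batten2 above 0.027 m and distance between each of batten4, batten5 and batten3 above 0.027 m and distance between batten5 and batten4 above 0.027 m), for 0.2 s.
3. the mould stands upright on the battens (x of mould in the frame of stand between -0.1 and 0.1 m and y of mould in the frame of stand between -0.045 and 0.045 m and z of mould in the frame of stand between 0.053 and 0.063 m and angle between mould's own z axis and vertical below 0.07 rad), for 0.2 s.
At the end, for the whole second after the job is handed in: Scraper tip within 10 mm of the slot end, in line (0.15 rad); each batten rests on both rails, within 0.2 rad of square and 30 mm of centred, centres 27 mm or more apart; mould on the battens, tilt under 0.07 rad, within 45 mm across and 100 mm along the rails of the stand centre; at rest (all of step 1 and all of step 2 and all of step 3 and linear speed of each of mould, scraper below 0.02 m/s); the robot touches nothing.
It fails at once if the tin was moved more than 30 mm (distance of tin from where it was at the start of the episode above 0.03 m).
It fails at once if the plain disc was moved more than 30 mm (distance of old_disc from where it was at the start of the episode above 0.03 m).
It fails at once if the brush was moved more than 30 mm (distance of brush from where it was at the start of the episode above 0.03 m).
Of batten1, batten2, batten3, batten4, batten5 only 3 to 5 are there at a start; the rules pass over those that are not, and their reading is None.
At some moment in a run one of mould may be knocked a few centimetres aside while the robot is not near it.
Once in a run the grip may slacken for a moment while it holds something.
It also fails if it takes over 210 s, if anything falls off the work surface, if the arm or the gripper's body presses on something with over 40 N, if the wrist force passes 120 N, or if a joint passes its speed limit or range.

## Working session

There is one attempt and no reset: what is moved stays moved. The work goes in short steps, Python scripts to look and compute and a tool call to move; the robot and the scene stay as the last step left them, time stands still between calls to the robot, and variables do not carry over. Pictures are saved under pics/ and viewed, and the job is handed in when it is done.

Besides the shell and the picture viewer there is one more tool, called after "Call:" in YAML: its name, and indented under it one key for each argument. apply_moves: Moves the arm, as the interface text tells. Its arguments: {"type":"object","properties":{"rows":{"type":"array","items":{"type":"array","items":{"type":"number"}}},"grip":{"type":"number"},"squeeze":{"type":"number"}},"required":["rows"]}

```bash
mkdir -p pics; ls; python3 - <<'E'
from station import ctrl
import cv2,numpy as np
print(ctrl.get_obs())
for n in("scene","top","wrist"):
    d=ctrl.get_image(n); cv2.imwrite(f"pics/a_{n}.png",d["color"]); print(n,d["mtx"].tolist(),d["rvec"],d["tvec"])
E
```

```text
pics
{'t': 0.0, 'q': array([ 1.14099783e+00,  5.33775538e-02,  1.61429696e+00,  2.44589323e-05,
        1.47598510e+00, -1.18986732e-01]), 'dq': array([ 1.77800232e-03, -9.40227410e-04,  3.51893422e-05, -2.31205267e-04,
        8.57916488e-04, -1.47239352e-04]), 'effort': array([-3.39211583e-04, -3.93675399e+01, -3.70174885e+01, -1.57031764e-04,
        7.07405998e-03,  8.71844719e-06]), 'tool_pos': array([0.19086994, 0.59449106, 0.23004842]), 'tool_rot': array([-0.48617226, -3.10315409,  0.00311436]), 'contact_force': array([-0.76915511,  0.92342614, -0.2456523 ]), 'wrist_torque': array([-0.03614697,  0.04748138,  0.02539218]), 'opening': 0.08533828117368887}
scene [[380.5983247261769, 0.0, 279.66999991380624], [0.0, 380.5983247261769, 217.6927130419416], [0.0, 0.0, 1.0]] [ 1.61641634  2.24117034 -0.64256661] [ 0.1744274  -0.4431344   1.29250708]
top [[383.5565962278736, 0.0, 276.47678021214034], [0.0, 383.5565962278736, 206.37173356573138], [0.0, 0.0, 1.0]] [ 2.18221514 -2.12518825  0.14614374] [-0.00565309  0.60379976  1.01253645]
wrist [[325.19226210127806, 0.0, 277.54690979141424], [0.0, 325.19226210127806, 209.5544170259032], [0.0, 0.0, 1.0]] [-2.3496792  -1.71353191 -0.23678521] [-0.62500729 -0.03506051  0.37796661]
```

View pics/a_scene.png

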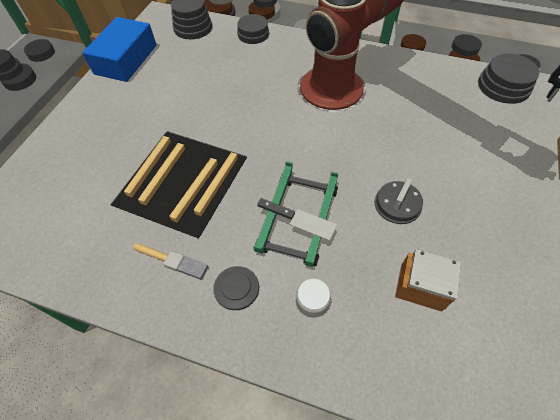

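View pics/a_top.png

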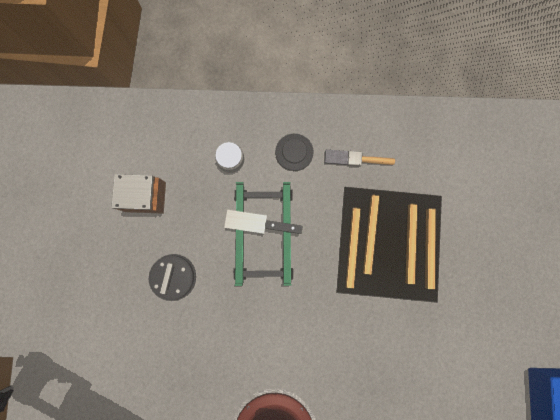

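View pics/a_wrist.png

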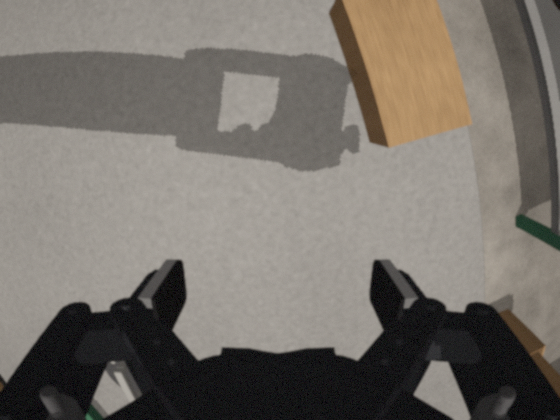

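```bash
cat > h.py <<'E'
from station import ctrl
import cv2,numpy as np
from scipy.spatial.transform import Rotation as R
def img(n,save=None):
    d=ctrl.get_image(n)
    if save: cv2.imwrite(f"pics/{save}.png",d["color"])
    d["R"]=cv2.Rodrigues(np.array(d["rvec"],float))[0]; d["t"]=np.array(d["tvec"],float).ravel(); d["n"]=n
    return d
def ray(d,uv):
    uv=np.atleast_2d(np.array(uv,float)); K=d["mtx"]
    a=(uv-[K[0,2],K[1,2]])/[K[0,0],K[1,1]]
    if d["n"]=="wrist":
        r=np.linalg.norm(a,axis=1,keepdims=True); s=np.where(r>1e-9,np.sin(r)/np.maximum(r,1e-9),1)
        v=np.hstack([a*s,np.cos(r)])
    else: v=np.hstack([a,np.ones((len(a),1))])
    return -d["R"].T@d["t"], v@d["R"]
def pl(d,uv,z):
    c,v=ray(d,uv); s=(z-c[2])/v[:,2]; return c+v*s[:,None]
def proj(d,P):
    P=np.atleast_2d(P); X=P@d["R"].T+d["t"]; K=d["mtx"]
    if d["n"]=="wrist":
        r=np.linalg.norm(X[:,:2],axis=1); th=np.arctan2(r,X[:,2]); a=X[:,:2]/r[:,None]*th[:,None]
    else: a=X[:,:2]/X[:,2:]
    return a*[K[0,0],K[1,1]]+[K[0,2],K[1,2]]
def tri(d1,u1,d2,u2):
    A=np.zeros((3,3));b=np.zeros(3)
    for d,u in((d1,u1),(d2,u2)):
        c,v=ray(d,u); v=v[0]/np.linalg.norm(v[0]); M=np.eye(3)-np.outer(v,v); A+=M;b+=M@c
    return np.linalg.solve(A,b)
def comps(mask,amin):
    cs,_=cv2.findContours(mask.astype(np.uint8)*255,cv2.RETR_EXTERNAL,cv2.CHAIN_APPROX_NONE)
    return [c for c in cs if cv2.contourArea(c)>amin]
def rel(pos,rot):
    "world target -> tool-axes shift cm + rotvec/5deg"
    o=ctrl.get_obs(); T=R.from_rotvec(o["tool_rot"])
    s=T.inv().apply(np.array(pos)-o["tool_pos"])*100
    r=(T.inv()*rot).as_rotvec()/np.radians(5)
    return np.round(np.r_[s,r],2)
def down(yaw_y):
    "tool pointing down, tool y (jaw) along world angle yaw_y; choose half turn nearest current"
    o=ctrl.get_obs(); T=R.from_rotvec(o["tool_rot"]); best=None
    for k in(0,np.pi):
        y=np.array([np.cos(yaw_y+k),np.sin(yaw_y+k),0]); z=np.array([0,0,-1.]); x=np.cross(y,z)
        r=R.from_matrix(np.c_[x,y,z]); a=(T.inv()*r).magnitude()
        if best is None or a<best[0]: best=(a,r)
    return best[1]
E
python3 - <<'E'
from h import *
d=img("top"); s=img("scene")
print("cams",-d["R"].T@d["t"],-s["R"].T@s["t"])
for D,nm in((d,"top"),(s,"scene")):
    h=cv2.cvtColor(D["color"],cv2.COLOR_BGR2HSV)
    g=(h[...,0]>60)&(h[...,0]<90)&(h[...,1]>100)
    print(nm,"green")
    for c in comps(g,200):
        r=cv2.minAreaRect(c); print(r)
    w=(h[...,0]>10)&(h[...,0]<28)&(h[...,1]>70)&(h[...,2]>120)
    print("wood")
    for c in comps(w,100):
        r=cv2.minAreaRect(c); print(np.round(r[0],1),np.round(r[1],1),r[2], pl(D,cv2.boxPoints(r),.023)[:,:2].round(4).tolist())
for n,(r0,r1,c0,c1) in dict(stand=(160,300,200,320),hold=(150,300,90,210)).items():
    cv2.imwrite(f"pics/top_{n}.png",cv2.resize(d["color"][r0:r1,c0:c1],None,fx=5 if n=="stand" else 4,fy=4,interpolation=cv2.INTER_CUBIC))
E
```

```text
cams [0.46427342 0.01127208 1.08358631] [1.04752417 0.18339492 0.87545816]
top green
wood
[431.5 248.5] [79.  7.] 90.0 [[0.61, -0.4128], [0.6105, -0.4324], [0.3938, -0.4262], [0.3934, -0.4071]]
[353.1 247.5] [ 7.4 79.7] 4.899092674255371 [[0.3905, -0.1841], [0.6086, -0.2027], [0.6074, -0.2233], [0.3893, -0.2042]]
[412.1 243.5] [ 7.3 79.2] 1.7899105548858643 [[0.4053, -0.3508], [0.6233, -0.3618], [0.6232, -0.3823], [0.4052, -0.3707]]
[371.4 234.3] [ 7.3 79.4] 5.90614128112793 [[0.4278, -0.2323], [0.6469, -0.2561], [0.6453, -0.2765], [0.4263, -0.2522]]
[378.  159.9] [32.4  6.4] 4.39870548248291 [[0.7397, -0.2276], [0.7585, -0.229], [0.7538, -0.321], [0.735, -0.3193]]
[94.5 32.5] [16.  68.6] 9.865806579589844 [[1.0083, 0.5939], [1.2242, 0.5788], [1.2167, 0.5309], [1.0011, 0.5472]]
scene green
((59.18877410888672, 318.5480041503906), (58.52269744873047, 8.645862579345703), 20.282560348510742)
((312.6500244140625, 250.55001831054688), (9.17060375213623, 30.990318298339844), 18.43494987487793)
((264.3422546386719, 231.46022033691406), (10.135135650634766, 42.378379821777344), 18.9246444702
[... 539 characters left out ...]
4.9] 10.61965560913086 [[0.6497, 0.3382], [0.5553, 0.3388], [0.5539, 0.352], [0.6482, 0.3508]]
[149.7 251.4] [35.   7.7] 20.556045532226562 [[0.7617, -0.319], [0.7414, -0.3229], [0.7463, -0.2272], [0.7662, -0.2244]]
[192.2 188.5] [ 9.2 74.3] 33.690067291259766 [[0.6486, -0.2768], [0.4198, -0.2604], [0.4306, -0.2314], [0.6564, -0.2505]]
[214.5 182.7] [ 7.4 72.1] 32.399837493896484 [[0.6123, -0.2235], [0.3834, -0.207], [0.3919, -0.1835], [0.6185, -0.2022]]
[160.1 172.1] [ 9.1 72. ] 32.784278869628906 [[0.6264, -0.3826], [0.3943, -0.3815], [0.4052, -0.3505], [0.6341, -0.3546]]
[145.8 164.7] [ 9.1 70.7] 32.98851776123047 [[0.6148, -0.433], [0.3831, -0.4366], [0.3943, -0.4047], [0.6229, -0.4042]]
```

View pics/top_stand.png

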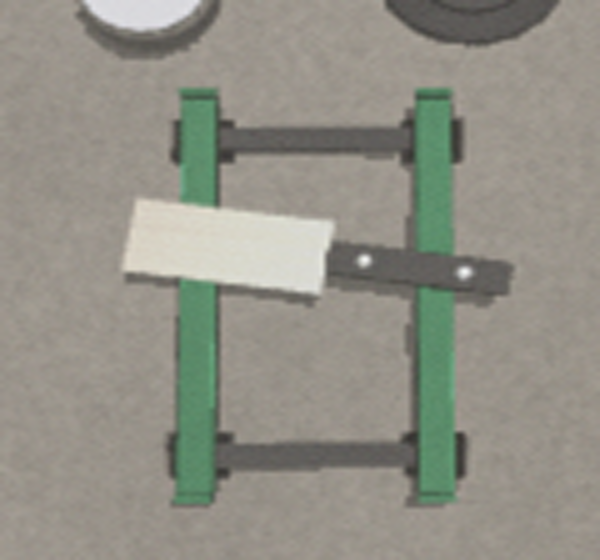

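View pics/top_hold.png

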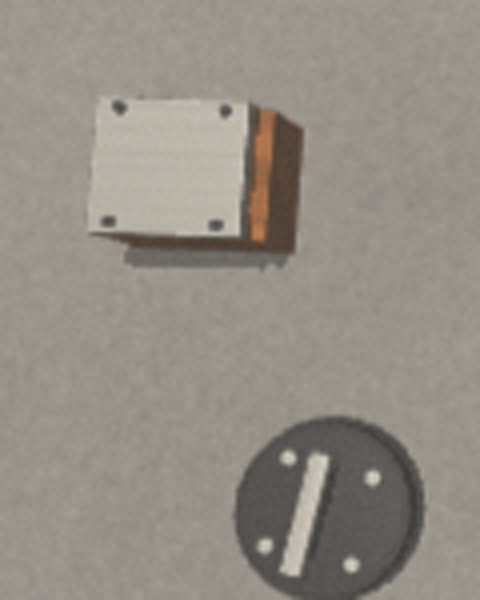

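```bash
python3 - <<'E'
from h import *
d=img("top"); c=d["color"].astype(int); h=cv2.cvtColor(d["color"],cv2.COLOR_BGR2HSV)
def rep(nm,mask,win,z,amin=20):
    m=np.zeros_like(mask); r0,r1,c0,c1=win; m[r0:r1,c0:c1]=mask[r0:r1,c0:c1]
    for k in comps(m,amin):
        r=cv2.minAreaRect(k); b=pl(d,cv2.boxPoints(r),z)[:,:2]
        e=b[1]-b[0];f=b[2]-b[1]; L=e if np.linalg.norm(e)>np.linalg.norm(f) else f
        print(nm,np.round(r[0],1),np.round(r[1],1),"ctr",b.mean(0).round(4),"long",np.degrees(np.arctan2(L[1],L[0])).round(2),np.linalg.norm(e).round(4),np.linalg.norm(f).round(4))
        print("   ",b.round(4).tolist())
g=(h[...,0]>45)&(h[...,0]<90)&(h[...,1]>70)
rep("green",g,(170,295,225,300),.05,30)
bright=(h[...,2]>185)&(h[...,1]<60)
rep("blade",bright,(200,245,215,275),.041)
dk=(h[...,2]<100)&(h[...,1]<60)
rep("handle",dk,(212,245,266,310),.052)
rep("plate",(h[...,2]>170)&(h[...,1]<60),(165,215,100,160),.093)
rep("bar",(h[...,2]>150)&(h[...,1]<60),(258,300,155,175),.07,10)
rep("mould",dk,(245,305,140,200),.03)
E
```

```text
green [287. 258.] [52.  6.] ctr [ 0.4647 -0.0214] long -178.77 0.0162 0.1377
    [[0.5333, -0.0117], [0.5337, -0.0279], [0.3961, -0.0309], [0.3957, -0.015]]
green [238.5 257.5] [55.  7.] ctr [0.4627 0.1081] long -177.82 0.0189 0.1456
    [[0.5352, 0.1204], [0.5357, 0.1016], [0.3902, 0.096], [0.3897, 0.1145]]
green [239.  197.5] [25.  6.] ctr [0.6242 0.1131] long -177.82 0.0164 0.069
    [[0.6585, 0.1227], [0.6589, 0.1063], [0.59, 0.1036], [0.5896, 0.1199]]
green [286. 202.] [40.  6.] ctr [ 0.6155 -0.0153] long -178.75 0.0165 0.1101
    [[0.6703, -0.0058], [0.6707, -0.0222], [0.5607, -0.0246], [0.5603, -0.0084]]
blade [245.1 221. ] [40.2 18.1] ctr [0.5611 0.0949] long -97.05 0.0495 0.1101
    [[0.5432, 0.152], [0.5925, 0.1468], [0.579, 0.0375], [0.5299, 0.0434]]
handle [283.4 226.8] [35.5  9. ] ctr [ 0.5472 -0.0097] long -97.25 0.0244 0.0958
    [[0.5411, 0.0393], [0.5654, 0.0363], [0.5533, -0.0587], [0.5291, -0.0555]]
plate [131.5 191.1] [38.3 33.6] ctr [0.6271 0.3905] long -91.1 0.089 0.1008
    [[0.5836, 0.4389], [0.6725, 0.4423], [0.6706, 0.3415], [0.5817, 0.3393]]
bar [165.8 278.1] [ 4.7 30.8] ctr [0.4044 0.2929] long -11.22 0.0781 0.0124
    [[0.3674, 0.3065], [0.4441, 0.2913], [0.4413, 0.2793], [0.3647, 0.2946]]
mould [172.2 277.3] [44.5 46.7] ctr [0.4049 0.2867] long -42.55 0.1234 0.1222
    [[0.4002, 0.3735], [0.4911, 0.2901], [0.4087, 0.1998], [0.3197, 0.2835]]
```

```bash
python3 - <<'E'
from h import *
w=img("wrist");o=ctrl.get_obs(); T=R.from_rotvec(o["tool_rot"])
c=-w["R"].T@w["t"]; print(c,T.inv().apply(c-o["tool_pos"]), (T.as_matrix().T@w["R"].T).round(3))
print(T.as_matrix().round(3))
# target: view of holder, jaw along x
r=down(0.0)
print(rel([0.62,0.22,0.25],r))
E
```

```text
[0.12526365 0.61691632 0.37306985] [ 0.06937262  0.00075011 -0.14203674] [[ 0.    -0.962 -0.273]
 [ 1.    -0.     0.   ]
 [-0.    -0.273  0.962]]
[[-0.952  0.306 -0.   ]
 [ 0.306  0.952 -0.   ]
 [ 0.    -0.    -1.   ]]
[-5.231e+01 -2.258e+01 -1.890e+00 -1.000e-02  0.000e+00  1.444e+01]
```

```bash
python3 - <<'E'
from h import *
print(rel([0.62,0.33,0.22],down(0.0)))
E
```

```text
[-4.894e+01 -1.211e+01  1.100e+00 -1.000e-02  0.000e+00  1.444e+01]
```

Call:
apply_moves:
  rows:
    - [-48.9,-12.1,1.1,0,0,14.4]
    - [-48.9,-12.1,1.1,0,0,14.4]
    - [-48.9,-12.1,1.1,0,0,14.4]
    - [-48.9,-12.1,1.1,0,0,14.4]
    - [-48.9,-12.1,1.1,0,0,14.4]
    - [-48.9,-12.1,1.1,0,0,14.4]
    - [-48.9,-12.1,1.1,0,0,14.4]
    - [-48.9,-12.1,1.1,0,0,14.4]
    - [-48.9,-12.1,1.1,0,0,14.4]
    - [-48.9,-12.1,1.1,0,0,14.4]
    - [-48.9,-12.1,1.1,0,0,14.4]
    - [-48.9,-12.1,1.1,0,0,14.4]
    - [-48.9,-12.1,1.1,0,0,14.4]
    - [-48.9,-12.1,1.1,0,0,14.4]
  grip: 0

```text
t: 1.75
tool_pos: [0.6184, 0.3314, 0.2203]
tool_rot: [-2.216, -2.227, 0.001]
contact_force: [-0.2, 0.4, -1.0]
opening: 0.0852
```

```bash
python3 - <<'E'
from h import *
o=ctrl.get_obs();print(o["t"],o["tool_pos"],o["q"],o["contact_force"])
w=img("wrist","b_wrist")
E
```

```text
1.75 [0.61843629 0.3313791  0.22026431] [ 3.85970978e-01  2.35857660e-01  1.42945155e+00 -5.45242058e-05
  1.47662639e+00  3.80703582e-01] [-0.20747186  0.39452902 -0.98670787]
```

View pics/b_wrist.png

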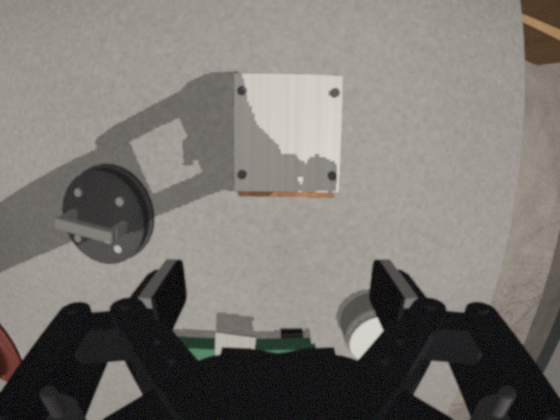

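```bash
python3 - <<'E'
from h import *
w=img("wrist"); c=w["color"]
cv2.imwrite("pics/b_zoom.png",cv2.resize(c[60:210,220:360],None,fx=4,fy=4,interpolation=cv2.INTER_CUBIC))
g=cv2.cvtColor(c,cv2.COLOR_BGR2GRAY)
# dark screws centroids
s=[]
for (u,v) in((242,91),(334,93),(241,174),(332,176)):
    p=g[v-8:v+9,u-8:u+9].astype(float); m=p<70; yy,xx=np.nonzero(m); s.append((u-8+xx.mean(),v-8+yy.mean())); 
s=np.array(s);P=pl(w,s,.093); print(s.round(1).tolist(),P.round(4).tolist(),P.mean(0))
for a,b in((2,0),(3,1)): e=P[b]-P[a]; print(np.degrees(np.arctan2(e[1],e[0])),np.linalg.norm(e))
for a,b in((0,1),(2,3)): e=P[b]-P[a]; print(np.degrees(np.arctan2(e[1],e[0])),np.linalg.norm(e))
Q=pl(w,[(236,73),(343,76),(338,192),(235,191)],.093);print(Q.round(4).tolist(),Q.mean(0))
E
```

```text
[[240.5, 90.8], [nan, nan], [241.5, 174.2], [331.5, 175.4]] [[0.5878, 0.4257, 0.093], [nan, nan, nan], [0.5881, 0.3559, 0.093], [0.6642, 0.3554, 0.093]] [nan nan nan]
90.19322154638013 0.0698811390155826
nan nan
nan nan
-0.3695513788391991 0.0760922966357265
[[0.584, 0.4409, 0.093], [0.6719, 0.4397, 0.093], [0.6705, 0.341, 0.093], [0.5822, 0.3413, 0.093]] [0.62717379 0.39072536 0.093     ]<stdin>:8: RuntimeWarning: Mean of empty slice.
  ret = ret.dtype.type(ret / rcount)
```

View pics/b_zoom.png

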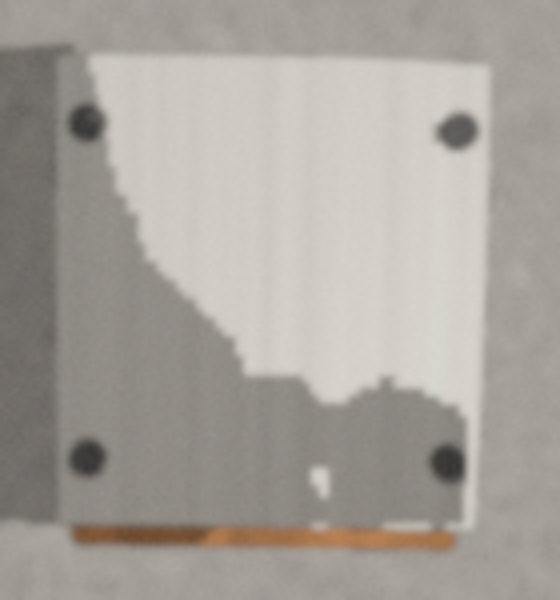

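```bash
python3 - <<'E'
from h import *
w=img("wrist")
for s in([(241.5,90.5),(334.2,92.7),(241.75,174.3),(332,175.7)],[(236,73.5),(342.5,76.2),(234.7,190.7),(338.3,192)]):
    P=pl(w,s,.093)[:,:2];print(P.round(4).tolist(),P.mean(0).round(4))
    for a,b in((2,0),(3,1),(0,1),(2,3)): e=P[b]-P[a]; print(np.degrees(np.arctan2(e[1],e[0])).round(2),np.linalg.norm(e).round(4))
# now scraper approach
print(rel([0.555,0.019,0.15],down(np.radians(-7))))
E
```

```text
[[0.5888, 0.4259], [0.6648, 0.4251], [0.5884, 0.3557], [0.6647, 0.355]] [0.6267 0.3904]
89.73 0.0702
89.96 0.07
-0.64 0.076
-0.49 0.0763
[[0.5842, 0.4404], [0.6717, 0.4394], [0.5821, 0.3415], [0.6709, 0.3409]] [0.6272 0.3906]
88.8 0.0989
89.54 0.0985
-0.62 0.0875
-0.38 0.0888
[-31.19  -6.53   7.04   0.     0.     1.46]
```

Call:
apply_moves:
  rows:
    - [-31.2,-6.7,7.0,0,0,1.5]
    - [-31.2,-6.7,7.0,0,0,1.5]
    - [-31.2,-6.7,7.0,0,0,1.5]
    - [-31.2,-6.7,7.0,0,0,1.5]
    - [-31.2,-6.7,7.0,0,0,1.5]
    - [-31.2,-6.7,7.0,0,0,1.5]
    - [-31.2,-6.7,7.0,0,0,1.5]
    - [-31.2,-6.7,7.0,0,0,1.5]
    - [-31.2,-6.7,7.0,0,0,1.5]
    - [-31.2,-6.7,7.0,0,0,1.5]
  grip: 0.3

```text
t: 2.9
tool_pos: [0.5537, 0.02, 0.1511]
tool_rot: [2.354, 2.079, 0.002]
contact_force: [-0.2, 0.4, 0.1]
opening: 0.0602
```

```bash
python3 - <<'E'
from h import *
o=ctrl.get_obs();print(o["t"],o["tool_pos"],o["opening"])
w=img("wrist","c_wrist")
print(rel([0.5517,0.0187,0.027],down(np.radians(-7.4))))
E
```

```text
2.9 [0.55374794 0.01998207 0.151135  ] 0.06024693449732619
[-1.600e-01 -2.100e-01  1.241e+01  1.000e-02 -0.000e+00  6.000e-02]
```

View pics/c_wrist.png

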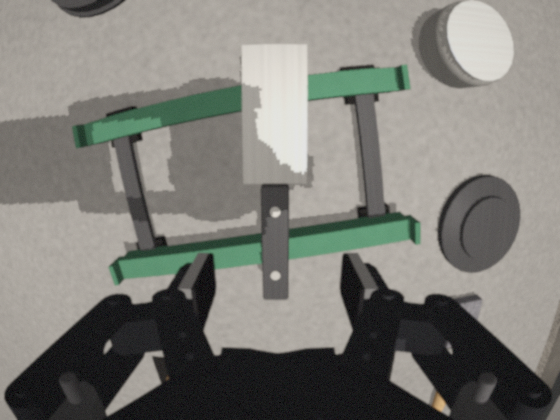

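```bash
python3 - <<'E'
from h import *
w=img("wrist")
print(pl(w,[(242,184),(308,183),(242,44),(307,44)],.041).round(4))
print(pl(w,[(262,185),(289,185),(264,298),(287,299)],.052).round(4))
# rails: outer/inner tops ends stops
E
```

```text
[[0.5284 0.0431 0.041 ]
 [0.5804 0.0374 0.041 ]
 [0.543  0.1529 0.041 ]
 [0.5924 0.1466 0.041 ]]
[[ 0.5449  0.0424  0.052 ]
 [ 0.5651  0.0398  0.052 ]
 [ 0.5328 -0.0551  0.052 ]
 [ 0.5523 -0.0586  0.052 ]]
```

Call:
apply_moves:
  rows:
    - [-0.1,-0.2,4,0,0,0]
    - [-0.1,-0.2,8,0,0,0]
    - [-0.1,-0.2,12.3,0,0,0]
    - [-0.1,-0.2,12.3,0,0,0]
    - [-0.1,-0.2,12.3,0,0,0]
    - [-0.1,-0.2,12.3,0,0,0]
    - [-0.1,-0.2,12.3,0,0,0]

```text
t: 3.7
tool_pos: [0.5543, 0.0193, 0.0312]
tool_rot: [2.351, 2.077, 0.007]
contact_force: [0.0, 0.2, 0.3]
opening: 0.0602
```

Call:
apply_moves:
  rows:
    - [0,0,0,0,0,0]
    - [0,0,0,0,0,0]
    - [0,0,0,0,0,0]
    - [0,0,0,0,0,0]
    - [0,0,0,0,0,0]
    - [0,0,0,0,0,0]
    - [0,0,0,0,0,0]
  grip: 1
  squeeze: 80

```text
t: 4.4
tool_pos: [0.5549, 0.0192, 0.0329]
tool_rot: [2.35, 2.077, 0.008]
contact_force: [-2.5, 0.3, 7.2]
opening: 0.0204
```

Call:
apply_moves:
  rows:
    - [0,0,-3,0,0,0]
    - [0,0,-6,0,0,0]
    - [0,0,-10,0,0,0]
    - [0,0,-10,0,0,0]
    - [0,0,-10,0,0,0]

```text
t: 4.9
tool_pos: [0.5545, 0.0192, 0.1336]
tool_rot: [2.349, 2.076, 0.01]
contact_force: [0.2, -0.6, -2.9]
opening: 0.0203
```

```bash
python3 - <<'E'
from h import *
o=ctrl.get_obs();print(o["t"],o["tool_pos"],o["opening"],o["contact_force"],o["wrist_torque"])
w=img("wrist","d_wrist");img("scene","d_scene")
print(rel([0.627,0.341-.01-.132,0.10],down(np.radians(-0.5))))
E
```

```text
4.9 [0.5545382  0.01922014 0.13355884] 0.020276048607422128 [ 0.24169786 -0.5834852  -2.94442489] [-0.02858215 -0.00381036 -0.03128901]
[18.74  5.15  3.09  0.04  0.   -1.32]
```

View pics/d_wrist.png

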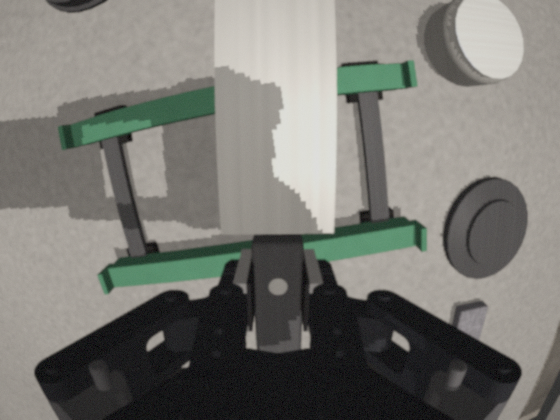

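View pics/d_scene.png

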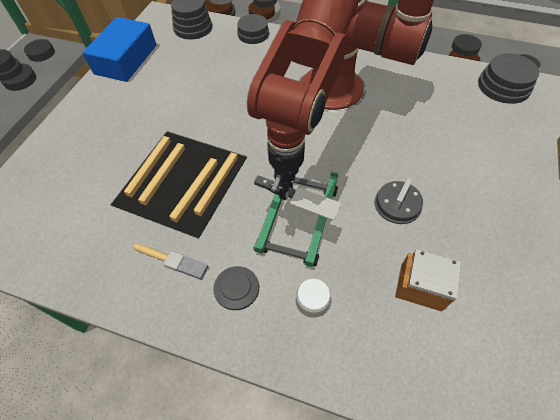

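```bash
python3 - <<'E'
from h import *
w=img("wrist"); g=cv2.cvtColor(w["color"],cv2.COLOR_BGR2GRAY).astype(float)
g=cv2.GaussianBlur(g,(1,3),0)
for z in(.1387,.1407,.1427,.1447):
  out=[]
  for v in(5,15,25,35,110,150,190,215,228):
    row=np.gradient(g[v]); 
    L=205+np.argmax(np.abs(row[205:230])); Rr=325+np.argmax(np.abs(row[325:348]))
    P=pl(w,[(L,v),(Rr,v)],z); out.append((v,L,Rr,round(float(np.linalg.norm(P[0]-P[1])*1000),1)))
  print(z,out)
T=R.from_rotvec(ctrl.get_obs()["tool_rot"]); print(T.as_matrix().round(4))
P=pl(w,[(219,233),(334,233)],.1417);print(P,P.mean(0))
P=pl(w,[(253,236),(302,236),(254,350),(301,350)],.1527);print(P)
E
```

```text
0.1387 [(5, np.int64(214), np.int64(334), 49.9), (15, np.int64(214), np.int64(335), 50.1), (25, np.int64(214), np.int64(335), 50.0), (35, np.int64(214), np.int64(335), 49.8), (110, np.int64(214), np.int64(336), 50.1), (150, np.int64(216), np.int64(336), 50.0), (190, np.int64(218), np.int64(335), 49.9), (215, np.int64(219), np.int64(334), 50.1), (228, np.int64(220), np.int64(334), 50.3)]
0.1407 [(5, np.int64(214), np.int64(334), 49.2), (15, np.int64(214), np.int64(335), 49.4), (25, np.int64(214), np.int64(335), 49.2), (35, np.int64(214), np.int64(335), 49.1), (110, np.int64(214), np.int64(336), 49.4), (150, np.int64(216), np.int64(336), 49.3), (190, np.int64(218), np.int64(335), 49.2), (215, np.int64(219), np.int64(334), 49.3), (228, np.int64(220), np.int64(334), 49.5)]
0.1427 [(5, np.int64(214), np.int64(334), 48.5), (15, np.int64(214), np.int64(335), 48.6), (25, np.int64(214), np.int64(335), 48.5), (35, np.int64(214), np.int64(335), 48.3), (110, np.int64(214), np.int64(336), 48.7), (150, np.int64(216), np.int64(336), 48.5), (190, np.int64(218), np.int64(335), 48.4), (215, np.int64(219), np.int64(334), 48.6), (228, np.int64(220), np.int64(334), 48.8)]
0.1447 [(5, np.int64(214), np.int64(334), 47.7), (15, np.int64(214), np.int64(335), 47.9), (25, np.int64(214), np.int64(335), 47.7), (35, np.int64(214), np.int64(335), 47.6), (110, np.int64(214), np.int64(336), 47.9), (150, np.int64(216), np.int64(336), 47.8), (190, np.int64(218), np.int64(335), 47.7), (215, np.int64(219), np.int64(334), 47.8), (228, np.int64(220), np.int64(334), 48.0)]
[[ 1.231e-01  9.924e-01  3.100e-03]
 [ 9.924e-01 -1.231e-01 -4.000e-04]
 [-0.000e+00  3.100e-03 -1.000e+00]]
[[0.53018976 0.04466493 0.1417    ]
 [0.5796337  0.03845456 0.1417    ]] [0.55491173 0.04155975 0.1417    ]
[[ 0.54603572  0.04551812  0.1527    ]
 [ 0.56522782  0.04310354  0.1527    ]
 [ 0.53746713 -0.01192529  0.1527    ]
 [ 0.55948707 -0.01474455  0.1527    ]]
```

```bash
python3 - <<'E'
from h import *
print(rel([0.628,.184,0.10],down(np.radians(-0.5))))
E
```

```text
[17.26  5.46  3.04  0.04  0.   -1.31]
```

Call:
apply_moves:
  rows:
    - [5,1.5,0,0,0,-1.3]
    - [10,3,0,0,0,-1.3]
    - [14,4.5,1,0,0,-1.3]
    - [17.2,5.5,2,0,0,-1.3]
    - [17.2,5.5,3,0,0,-1.3]
    - [17.2,5.5,3,0,0,-1.3]
    - [17.2,5.5,3,0,0,-1.3]
    - [17.2,5.5,3,0,0,-1.3]

```text
t: 5.85
tool_pos: [0.6281, 0.1822, 0.1005]
tool_rot: [2.232, 2.207, 0.003]
contact_force: [-0.7, 0.5, -1.7]
opening: 0.0201
```

```bash
python3 - <<'E'
from h import *
o=ctrl.get_obs();print(o["t"],o["tool_pos"],o["opening"],o["contact_force"],o["wrist_torque"])
w=img("wrist","e_wrist");s=img("scene","e_scene")
cv2.imwrite("pics/e_sc.png",cv2.resize(s["color"][170:320,280:480],None,fx=4,fy=4,interpolation=cv2.INTER_CUBIC))
print(rel([0.628,.184,0.068],down(np.radians(-0.5))))
E
```

```text
5.85 [0.62814301 0.1821898  0.1004577 ] 0.020135790086544026 [-0.68991044  0.54811094 -1.695523  ] [-0.00894548 -0.01265354 -0.0015185 ]
[ 0.16 -0.07  3.32  0.05  0.   -0.03]
```

View pics/e_wrist.png

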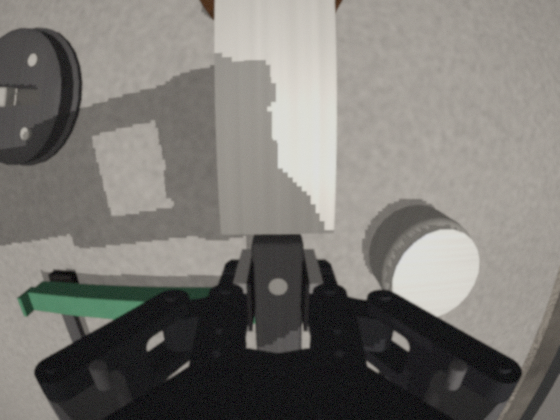

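View pics/e_sc.png

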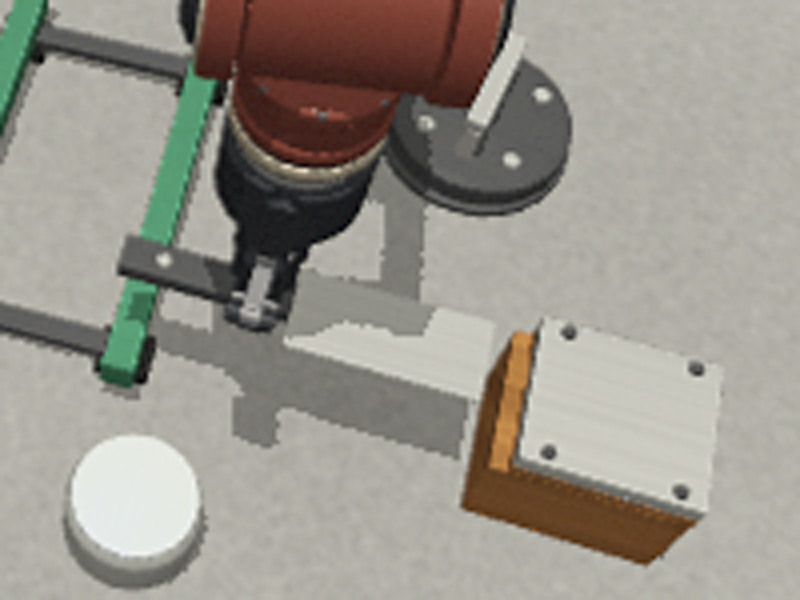

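Call:
apply_moves:
  rows:
    - [0,0,2,0,0,0]
    - [0,0,3.2,0,0,0]
    - [0,0,3.3,0,0,0]
    - [0,0,3.3,0,0,0]
    - [0,0,3.3,0,0,0]
    - [0,0,3.3,0,0,0]

```text
t: 6.55
tool_pos: [0.6294, 0.1825, 0.0693]
tool_rot: [2.231, 2.206, 0.006]
contact_force: [0.6, 0.7, -1.7]
opening: 0.0202
```

```bash
python3 - <<'E'
from h import *
o=ctrl.get_obs();print(o["t"],o["tool_pos"],o["opening"],o["contact_force"],o["wrist_torque"])
s=img("scene","f_scene")
cv2.imwrite("pics/f_sc.png",cv2.resize(s["color"][210:320,330:480],None,fx=5,fy=5,interpolation=cv2.INTER_CUBIC))
print(proj(s,[[.628,.1822+.132,.0745],[.603,.1822+.132,.0745],[.653,.1822+.132,.0745],[.627,.331,.07],[.582,.331,.07],[.672,.331,.07]])-[330,210])
E
```

```text
6.55 [0.62939139 0.18250138 0.06925734] 0.02021965928628933 [ 0.57184898  0.67698621 -1.70684489] [ 0.01808178  0.03519207 -0.01164874]
[[68.4878124  56.56390543]
 [70.2975834  47.08657072]
 [66.62618122 66.31281939]
 [75.46388624 59.11881534]
 [78.50804608 42.2095574 ]
 [72.26113708 76.90898221]]
```

View pics/f_sc.png

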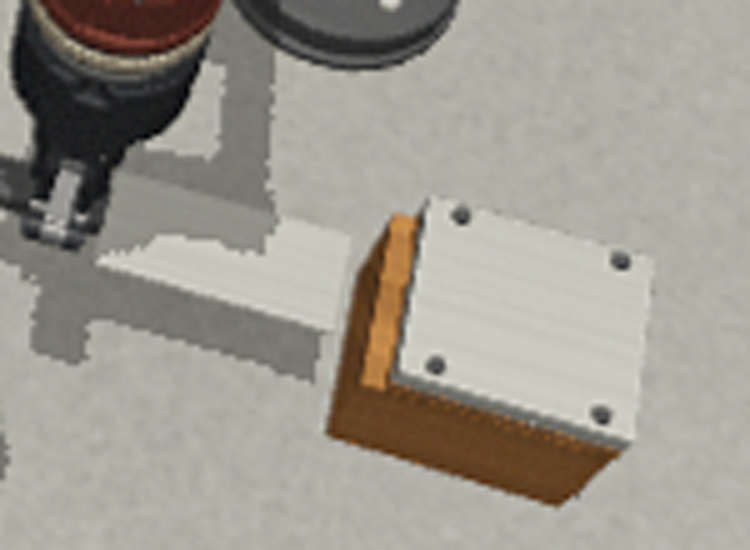

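Call:
apply_moves:
  rows:
    - [1,-0.1,0.12,0,0,0]
    - [2,-0.1,0.12,0,0,0]
    - [2.5,-0.1,0.12,0,0,0]
    - [3,-0.1,0.12,0,0,0]
    - [3.5,-0.1,0.12,0,0,0]
    - [4,-0.1,0.12,0,0,0]
    - [4,-0.1,0.12,0,0,0]

```text
t: 7.3
tool_pos: [0.6287, 0.2232, 0.068]
tool_rot: [2.23, 2.207, 0.006]
contact_force: [-0.0, 0.2, -2.6]
opening: 0.0203
```

```bash
python3 - <<'E'
from h import *
o=ctrl.get_obs();print(o["t"],o["tool_pos"],o["opening"],o["contact_force"],o["wrist_torque"])
w=img("wrist","g_wrist");s=img("scene","f_scene")
cv2.imwrite("pics/g_sc.png",cv2.resize(s["color"][210:320,330:480],None,fx=5,fy=5,interpolation=cv2.INTER_CUBIC))
E
```

```text
7.3 [0.62874947 0.22316345 0.06797933] 0.020335305364099342 [-0.01909777  0.23154065 -2.5960196 ] [-0.03427386 -0.02913894 -0.03192919]
```

View pics/g_sc.png

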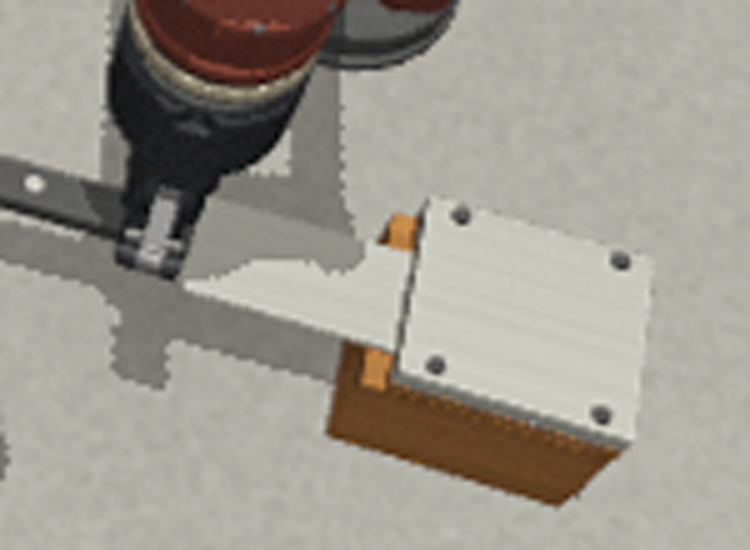

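View pics/g_wrist.png

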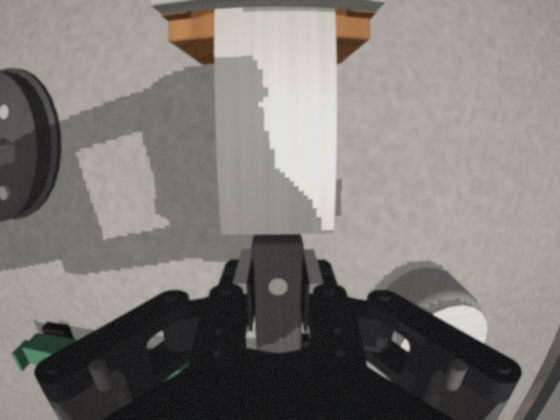

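Call:
apply_moves:
  rows:
    - [1,-0.1,0,0,0,0]
    - [2,-0.2,0,0,0,0]
    - [3,-0.2,0,0,0,0]
    - [4,-0.2,0,0,0,0]
    - [5,-0.2,0,0,0,0]
    - [6,-0.2,0,0,0,0]
    - [6.5,-0.2,0,0,0,0]
    - [7,-0.2,0,0,0,0]
    - [7,-0.2,0,0,0,0]

```text
t: 8.3
tool_pos: [0.6275, 0.2931, 0.0679]
tool_rot: [2.23, 2.207, 0.006]
contact_force: [0.7, -0.6, -2.0]
opening: 0.0202
```

No resistance so far; push gently to the end wall.

Call:
apply_moves:
  rows:
    - [0.3,0,0,0,0,0]
    - [0.5,0,0,0,0,0]
    - [0.7,0,0,0,0,0]
    - [0.8,0,0,0,0,0]
    - [0.9,0,0,0,0,0]

```text
t: 8.8
tool_pos: [0.6276, 0.3018, 0.0678]
tool_rot: [2.23, 2.206, 0.005]
contact_force: [-0.2, -3.6, -2.0]
opening: 0.0202
```

Call:
apply_moves:
  rows:
    - [0.2,0,0,0,0,0]
    - [0.4,0,0,0,0,0]
    - [0.4,0,0,0,0,0]

```text
t: 9.1
tool_pos: [0.6276, 0.3018, 0.0675]
tool_rot: [2.228, 2.203, -0.006]
contact_force: [-1.3, -13.2, -0.1]
opening: 0.0202
```

Call:
apply_moves:
  rows:
    - [-0.1,0,0,0,0,0]
    - [-0.1,0,0,0,0,0]
    - [-0.1,0,0,0,0,0]
    - [-0.1,0,0,0,0,0]
    - [-0.1,0,0,0,0,0]
    - [-0.1,0,0,0,0,0]
  grip: 0.5

```text
t: 9.7
tool_pos: [0.6275, 0.3011, 0.0676]
tool_rot: [2.227, 2.203, -0.006]
contact_force: [0.8, 0.0, 0.0]
opening: 0.0426
```

Call:
apply_moves:
  rows:
    - [0,0,-2,0,0,0]
    - [0,0,-5,0,0,0]
    - [0,0,-9,0,0,0]
    - [0,0,-13,0,0,0]
    - [0,0,-13,0,0,0]

```text
t: 10.2
tool_pos: [0.6307, 0.3039, 0.2067]
tool_rot: [2.223, 2.2, 0.014]
contact_force: [0.3, -0.8, 0.9]
opening: 0.0427
```

```bash
python3 - <<'E'
from h import *
o=ctrl.get_obs();print(o["t"],o["tool_pos"],o["opening"],o["contact_force"],o["wrist_torque"])
w=img("wrist","h_wrist");s=img("scene","h_scene");t=img("top","h_top")
E
```

```text
10.2 [0.63068901 0.30385198 0.20672975] 0.04268761418007942 [ 0.28490166 -0.80732228  0.89404555] [-0.03501335  0.01065712  0.02948867]
```

View pics/h_wrist.png

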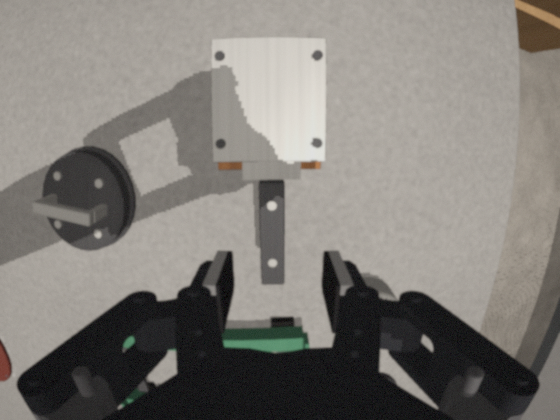

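View pics/h_scene.png

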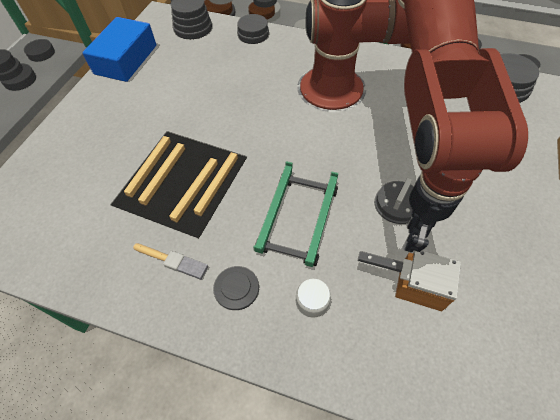

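```bash
python3 - <<'E'
from h import *
w=img("wrist");P=pl(w,[(271,181),(271,162)],.076);print(P)
for n in("top","scene"):
    d=img(n); h=cv2.cvtColor(d["color"],cv2.COLOR_BGR2HSV)
    g=(h[...,0]>45)&(h[...,0]<90)&(h[...,1]>60); m=np.zeros_like(g)
    if n=="top": m[170:295,225:300]=g[170:295,225:300]
    else: m[155:270,245:345]=g[155:270,245:345]
    for k in comps(m,40):
        r=cv2.minAreaRect(k); b=pl(d,cv2.boxPoints(r),.042)[:,:2]; print(n,r,b.round(4).tolist(),b.mean(0).round(4))
# batten info both views
for n in("top","scene"):
    d=img(n); h=cv2.cvtColor(d["color"],cv2.COLOR_BGR2HSV)
    wd=(h[...,0]>10)&(h[...,0]<28)&(h[...,1]>70)&(h[...,2]>(120 if n=="top" else 190))
    for c in comps(wd,200):
        r=cv2.minAreaRect(c); b=pl(d,cv2.boxPoints(r),.023)[:,:2]
        e=b[1]-b[0];f=b[2]-b[1]; L=e if np.linalg.norm(e)>np.linalg.norm(f) else f
        print(n,b.mean(0).round(4),(np.degrees(np.arctan2(L[1],L[0]))%180).round(1),np.linalg.norm(e).round(3),np.linalg.norm(f).round(3))
E
```

```text
[[0.62228446 0.32121133 0.076     ]
 [0.62251663 0.33702111 0.076     ]]
top ((286.5, 233.5), (103.0, 7.0), 90.0) [[0.6719, -0.0059], [0.6724, -0.0252], [0.393, -0.0313], [0.3925, -0.0126]] [ 0.5324 -0.0188]
top ((238.5, 233.5), (103.0, 7.0), 90.0) [[0.6683, 0.1266], [0.6688, 0.1073], [0.3896, 0.0967], [0.3892, 0.1153]] [0.529  0.1115]
scene ((321.9940185546875, 218.99822998046875), (9.867888450622559, 96.9367446899414), 16.63095474243164) [[0.6751, 0.1041], [0.383, 0.096], [0.3845, 0.1231], [0.6751, 0.1275]] [0.5294 0.1127]
scene ((273.919677734375, 206.97079467773438), (10.76490592956543, 95.51718139648438), 19.983104705810547) [[0.6782, -0.0245], [0.3852, -0.037], [0.3891, -0.0059], [0.6799, 0.0024]] [ 0.5331 -0.0163]
top [ 0.5033 -0.4183] 178.4 0.022 0.22
top [ 0.4984 -0.2026] 175.3 0.22 0.022
top [ 0.5142 -0.3656] 177.0 0.218 0.022
top [ 0.5368 -0.2533] 174.0 0.221 0.023
top [1.121  0.6842] 85.4 0.217 0.309
scene [ 0.5365 -0.2542] 173.9 0.222 0.021
scene [ 0.4984 -0.2039] 175.3 0.221 0.021
scene [ 0.5142 -0.3669] 177.3 0.223 0.021
scene [ 0.5021 -0.4191] 177.8 0.224 0.022
```

```bash
cat >> h.py <<'E'
def d2(deg):
    a=np.radians(deg); y=np.array([np.cos(a),np.sin(a),0]); z=np.array([0,0,-1.]); return R.from_matrix(np.c_[np.cross(y,z),y,z])
SC=np.array([.531,.047]); SY=1.6
def slot(s,z): a=np.radians(SY); return [SC[0]+s*np.cos(a),SC[1]+s*np.sin(a),z]
def go(p,deg):
    o=ctrl.get_obs(); print("t",round(o["t"],2),o["tool_pos"].round(4),"F",o["contact_force"].round(1),"open",round(o["opening"],4)); print(rel(p,d2(deg)).tolist())
E
python3 -c "
from h import *
go([.4984,-.203,.12],-94.7)"
```

```text
t 10.6 [0.6263 0.302  0.1956] F [ 0.3 -0.5 -0.1] open 0.0428
[-50.56, -12.25, 8.03, 0.1, 0.08, 18.82]
```

Call:
apply_moves:
  rows:
    - [-50.6,-12.2,4,0.1,0.1,18.8]
    - [-50.6,-12.2,4,0.1,0.1,18.8]
    - [-50.6,-12.2,4,0.1,0.1,18.8]
    - [-50.6,-12.2,4,0.1,0.1,18.8]
    - [-50.6,-12.2,8,0.1,0.1,18.8]
    - [-50.6,-12.2,8,0.1,0.1,18.8]
    - [-50.6,-12.2,8,0.1,0.1,18.8]
    - [-50.6,-12.2,8,0.1,0.1,18.8]
    - [-50.6,-12.2,8,0.1,0.1,18.8]
    - [-50.6,-12.2,8,0.1,0.1,18.8]
    - [-50.6,-12.2,8,0.1,0.1,18.8]
    - [-50.6,-12.2,8,0.1,0.1,18.8]
    - [-50.6,-12.2,8,0.1,0.1,18.8]
    - [-50.6,-12.2,8,0.1,0.1,18.8]
    - [-50.6,-12.2,8,0.1,0.1,18.8]
    - [-50.6,-12.2,8,0.1,0.1,18.8]
  grip: 0.57

```text
t: 12.2
tool_pos: [0.4994, -0.2024, 0.1206]
tool_rot: [-3.138, 0.123, -0.002]
contact_force: [-0.3, 0.0, 0.1]
opening: 0.0369
```

```bash
python3 -c "
from h import *
go([.4984,-.203,.010],-94.7)
w=img('wrist','i_wrist')
for p in ([.4984,-.203,.023],[.4984,-.193,.023],[.4984,-.213,.023]): print(proj(w,p))"
```

```text
t 12.2 [ 0.4994 -0.2024  0.1206] F [-0.3  0.   0.1] open 0.0369
[-0.11, 0.08, 11.06, -0.02, -0.02, 0.04]
[[279.75869304 212.44786049]]
[[266.79324949 213.41759694]]
[[292.74124671 211.47357742]]
```

View pics/i_wrist.png

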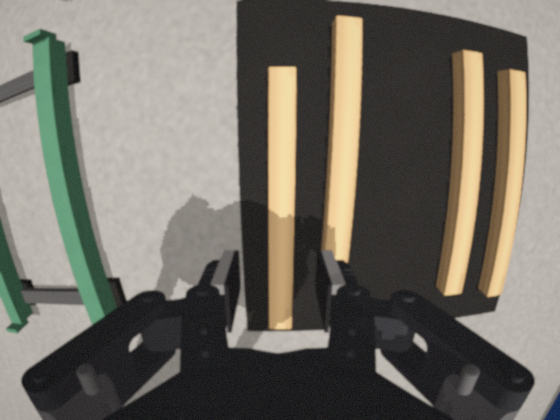

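Call:
apply_moves:
  rows:
    - [-0.1,0.1,4,0,0,0]
    - [-0.1,0.1,8,0,0,0]
    - [-0.1,0.1,11,0,0,0]
    - [-0.1,0.1,11,0,0,0]
    - [-0.1,0.1,11,0,0,0]
    - [-0.1,0.1,11,0,0,0]
  grip: 0.63

```text
t: 12.85
tool_pos: [0.5002, -0.2042, 0.013]
tool_rot: [3.139, -0.123, 0.008]
contact_force: [-0.8, 0.2, 0.1]
opening: 0.0316
```

Call:
apply_moves:
  rows:
    - [0,0,0,0,0,0]
    - [0,0,0,0,0,0]
    - [0,0,0,0,0,0]
    - [0,0,0,0,0,0]
    - [0,0,0,0,0,0]
  grip: 1
  squeeze: 60

```text
t: 13.35
tool_pos: [0.5017, -0.205, 0.0151]
tool_rot: [3.137, -0.123, 0.013]
contact_force: [-0.6, 0.1, 6.8]
opening: 0.0175
```

Call:
apply_moves:
  rows:
    - [0,0,-4,0,0,0]
    - [0,0,-8,0,0,0]
    - [0,0,-12,0,0,0]
    - [0,0,-12,0,0,0]

```text
t: 13.75
tool_pos: [0.5045, -0.2069, 0.1427]
tool_rot: [3.131, -0.123, 0.031]
contact_force: [0.9, -1.3, -0.3]
opening: 0.018
```

```bash
python3 -c "
from h import *
w=img('wrist','j_wrist')
go(slot(.06,.12),1.6)"
```

```text
t 13.8 [ 0.5029 -0.206   0.1393] F [-0.7  0.6 -0.9] open 0.018
[6.76, -26.09, 1.89, 0.19, -0.08, -19.22]
```

View pics/j_wrist.png

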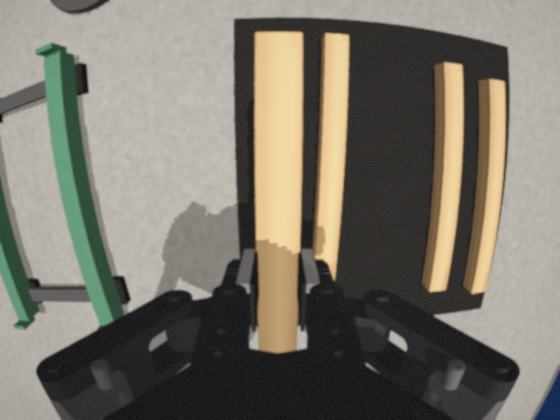

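Call:
apply_moves:
  rows:
    - [6.8,-26.1,1.9,0.2,-0.1,-19.2]
    - [6.8,-26.1,1.9,0.2,-0.1,-19.2]
    - [6.8,-26.1,1.9,0.2,-0.1,-19.2]
    - [6.8,-26.1,1.9,0.2,-0.1,-19.2]
    - [6.8,-26.1,1.9,0.2,-0.1,-19.2]
    - [6.8,-26.1,1.9,0.2,-0.1,-19.2]
    - [6.8,-26.1,1.9,0.2,-0.1,-19.2]
    - [6.8,-26.1,1.9,0.2,-0.1,-19.2]
    - [6.8,-26.1,1.9,0.2,-0.1,-19.2]
    - [6.8,-26.1,1.9,0.2,-0.1,-19.2]
    - [6.8,-26.1,1.9,0.2,-0.1,-19.2]
    - [6.8,-26.1,1.9,0.2,-0.1,-19.2]
    - [6.8,-26.1,1.9,0.2,-0.1,-19.2]
    - [6.8,-26.1,1.9,0.2,-0.1,-19.2]

```text
t: 15.2
tool_pos: [0.5908, 0.0488, 0.119]
tool_rot: [-2.193, -2.247, 0.004]
contact_force: [0.4, 0.2, -0.5]
opening: 0.0179
```

```bash
python3 -c "
from h import *
w=img('wrist','k_wrist')
go(slot(.06,.051),1.6)"
```

```text
t 15.25 [0.591  0.0488 0.1194] F [ 0.1 -0.1 -1.2] open 0.0179
[-0.0, 0.01, 6.84, -0.03, 0.01, -0.04]
```

View pics/k_wrist.png

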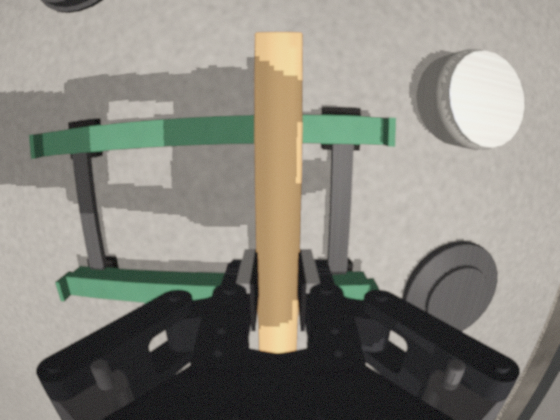

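Call:
apply_moves:
  rows:
    - [0,0,3,0,0,0]
    - [0,0,6,0,0,0]
    - [0,0,6.9,0,0,0]
    - [0,0,6.9,0,0,0]
    - [0,0,7.0,0,0,0]
    - [0,0,7.0,0,0,0]

```text
t: 15.85
tool_pos: [0.5912, 0.0487, 0.05]
tool_rot: [-2.194, -2.248, 0.002]
contact_force: [-1.5, -0.1, 1.5]
opening: 0.0177
```

Call:
apply_moves:
  rows:
    - [0,0,0,0,0,0]
    - [0,0,0,0,0,0]
    - [0,0,0,0,0,0]
    - [0,0,0,0,0,0]
  grip: 0.66

```text
t: 16.25
tool_pos: [0.5912, 0.0487, 0.05]
tool_rot: [-2.194, -2.248, 0.002]
contact_force: [-0.5, 0.4, -0.4]
opening: 0.0291
```

Call:
apply_moves:
  rows:
    - [0,0,-3,0,0,0]
    - [0,0,-6,0,0,0]
    - [0,0,-10,0,0,0]
    - [0,0,-10,0,0,0]

```text
t: 16.65
tool_pos: [0.5955, 0.0487, 0.1573]
tool_rot: [2.188, 2.242, 0.01]
contact_force: [-0.2, -0.4, 0.5]
opening: 0.0293
```

```bash
python3 -c "
from h import *
w=img('wrist','l_wrist')
go([.5368,-.2537,.12],-96)"
```

```text
t 16.7 [0.5939 0.0487 0.1542] F [-0.3  0.6  0.1] open 0.029
[-30.09, -6.46, 3.41, 0.06, -0.05, 19.48]
```

View pics/l_wrist.png

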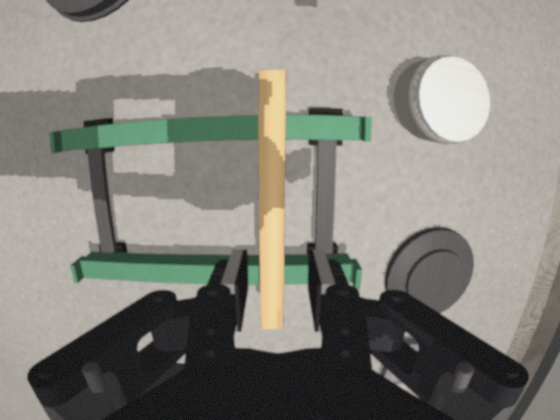

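Call:
apply_moves:
  rows:
    - [-30.1,-6.5,3.4,0,0,19.5]
    - [-30.1,-6.5,3.4,0,0,19.5]
    - [-30.1,-6.5,3.4,0,0,19.5]
    - [-30.1,-6.5,3.4,0,0,19.5]
    - [-30.1,-6.5,3.4,0,0,19.5]
    - [-30.1,-6.5,3.4,0,0,19.5]
    - [-30.1,-6.5,3.4,0,0,19.5]
    - [-30.1,-6.5,3.4,0,0,19.5]
    - [-30.1,-6.5,3.4,0,0,19.5]
    - [-30.1,-6.5,3.4,0,0,19.5]
    - [-30.1,-6.5,3.4,0,0,19.5]
    - [-30.1,-6.5,3.4,0,0,19.5]
    - [-30.1,-6.5,3.4,0,0,19.5]
    - [-30.1,-6.5,3.4,0,0,19.5]
    - [-30.1,-6.5,3.4,0,0,19.5]
  grip: 0.5

```text
t: 18.2
tool_pos: [0.5361, -0.2536, 0.1195]
tool_rot: [3.137, -0.166, 0.008]
contact_force: [0.1, -0.9, -0.4]
opening: 0.0428
```

```bash
python3 -c "
from h import *
w=img('wrist','m_wrist')
go([.5368,-.2537,.010],-96)
print(proj(w,[.5368,-.2537,.023]))"
```

```text
t 18.25 [ 0.5362 -0.2537  0.1197] F [0.3 0.6 0.4] open 0.0428
[-0.0, -0.01, 10.97, -0.0, -0.06, -0.01]
[[278.80343818 211.23578585]]
```

View pics/m_wrist.png

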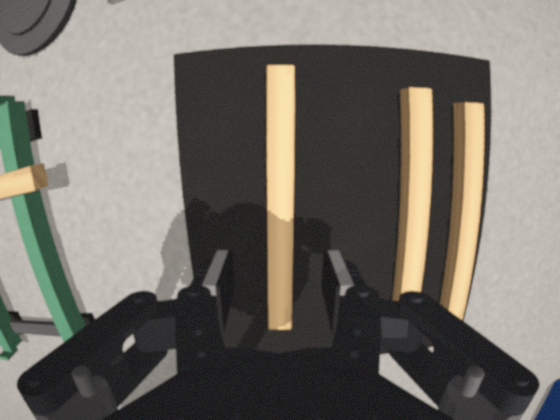

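Batten B sits between the fingers (centre ~281,212). Pick.

Call:
apply_moves:
  rows:
    - [0,0,4,0,0,0]
    - [0,0,8,0,0,0]
    - [0,0,10.9,0,0,0]
    - [0,0,10.9,0,0,0]
    - [0,0,10.9,0,0,0]
    - [0,0,10.9,0,0,0]

```text
t: 18.85
tool_pos: [0.5385, -0.2548, 0.0132]
tool_rot: [3.135, -0.166, 0.014]
contact_force: [1.3, -0.1, -0.7]
opening: 0.0427
```

Call:
apply_moves:
  rows:
    - [0,0,0,0,0,0]
    - [0,0,0,0,0,0]
    - [0,0,0,0,0,0]
    - [0,0,0,0,0,0]
    - [0,0,0,0,0,0]
  grip: 1

```text
t: 19.35
tool_pos: [0.5404, -0.256, 0.0163]
tool_rot: [3.132, -0.166, 0.021]
contact_force: [-0.9, 0.5, 7.5]
opening: 0.0172
```

Call:
apply_moves:
  rows:
    - [0,0,-4,0,0,0]
    - [0,0,-8,0,0,0]
    - [0,0,-11,0,0,0]
    - [0,0,-11,0,0,0]

```text
t: 19.75
tool_pos: [0.5424, -0.2575, 0.1335]
tool_rot: [3.126, -0.165, 0.038]
contact_force: [0.1, -0.1, -0.6]
opening: 0.0176
```

```bash
python3 -c "
from h import *
go(slot(.02,.13),1.6)"
```

```text
t 19.75 [ 0.5424 -0.2575  0.1335] F [ 0.1 -0.1 -0.6] open 0.0176
[-2.36, -30.43, 0.01, 0.32, -0.12, -19.53]
```

Call:
apply_moves:
  rows:
    - [-2.4,-30.4,0,0.3,-0.1,-19.5]
    - [-2.4,-30.4,0,0.3,-0.1,-19.5]
    - [-2.4,-30.4,0,0.3,-0.1,-19.5]
    - [-2.4,-30.4,0,0.3,-0.1,-19.5]
    - [-2.4,-30.4,0,0.3,-0.1,-19.5]
    - [-2.4,-30.4,0,0.3,-0.1,-19.5]
    - [-2.4,-30.4,0,0.3,-0.1,-19.5]
    - [-2.4,-30.4,0,0.3,-0.1,-19.5]
    - [-2.4,-30.4,0,0.3,-0.1,-19.5]
    - [-2.4,-30.4,0,0.3,-0.1,-19.5]
    - [-2.4,-30.4,0,0.3,-0.1,-19.5]
    - [-2.4,-30.4,0,0.3,-0.1,-19.5]
    - [-2.4,-30.4,0,0.3,-0.1,-19.5]
    - [-2.4,-30.4,0,0.3,-0.1,-19.5]

```text
t: 21.15
tool_pos: [0.5501, 0.0473, 0.1294]
tool_rot: [2.194, 2.248, 0.001]
contact_force: [-0.1, -0.2, -0.5]
opening: 0.0178
```

```bash
python3 -c "
from h import *
w=img('wrist','n_wrist')
go(slot(.02,.0520),1.6)"
```

```text
t 21.2 [0.5502 0.0473 0.1295] F [ 1.3  0.1 -1.8] open 0.0176
[0.03, 0.07, 7.75, 0.01, 0.0, -0.04]
```

View pics/n_wrist.png

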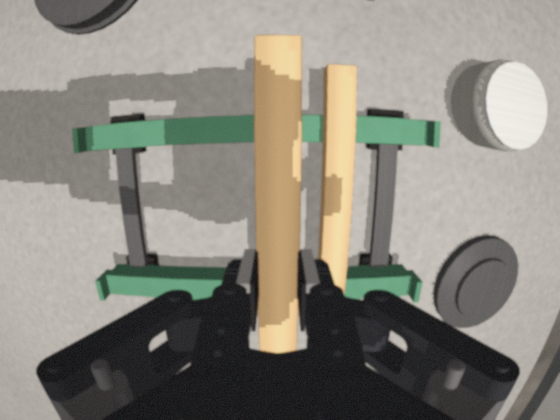

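Call:
apply_moves:
  rows:
    - [0,0,3,0,0,0]
    - [0,0,6,0,0,0]
    - [0,0,7.7,0,0,0]
    - [0,0,7.8,0,0,0]
    - [0,0,7.9,0,0,0]
    - [0,0,7.9,0,0,0]

```text
t: 21.8
tool_pos: [0.5503, 0.0473, 0.0505]
tool_rot: [2.194, 2.247, 0.001]
contact_force: [0.1, -0.6, -1.4]
opening: 0.0178
```

Call:
apply_moves:
  rows:
    - [0,0,0,0,0,0]
    - [0,0,0,0,0,0]
    - [0,0,0,0,0,0]
    - [0,0,0,0,0,0]
  grip: 0.68

```text
t: 22.2
tool_pos: [0.5505, 0.0473, 0.0507]
tool_rot: [2.194, 2.247, 0.002]
contact_force: [0.1, 0.2, 0.5]
opening: 0.0272
```

Call:
apply_moves:
  rows:
    - [0,0,-2,0,0,0]
    - [0,0,-5,0,0,0]
    - [0,0,-9,0,0,0]
    - [0,0,-9,0,0,0]

```text
t: 22.6
tool_pos: [0.5545, 0.0471, 0.1478]
tool_rot: [2.187, 2.241, 0.014]
contact_force: [-0.1, 0.8, 1.5]
opening: 0.0274
```

```bash
python3 -c "
from h import *
w=img('wrist','o_wrist')
go([.5142,-.366,.12],-93)"
```

```text
t 22.65 [0.5529 0.0472 0.1449] F [ 0.2  0.4 -0.1] open 0.0272
[-41.21, -4.88, 2.47, 0.09, -0.08, 18.88]
```

View pics/o_wrist.png

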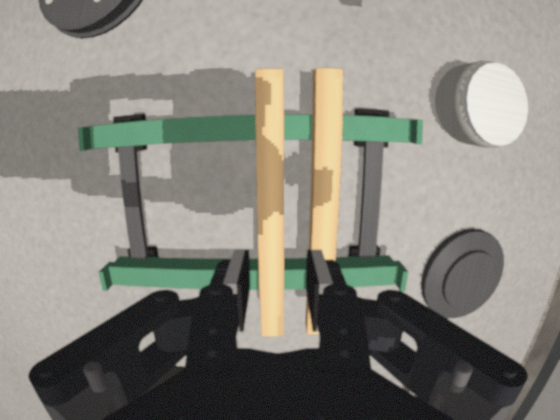

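Call:
apply_moves:
  rows:
    - [-41.2,-4.9,2.4,0,0,18.9]
    - [-41.2,-4.9,2.4,0,0,18.9]
    - [-41.2,-4.9,2.4,0,0,18.9]
    - [-41.2,-4.9,2.4,0,0,18.9]
    - [-41.2,-4.9,2.4,0,0,18.9]
    - [-41.2,-4.9,2.4,0,0,18.9]
    - [-41.2,-4.9,2.4,0,0,18.9]
    - [-41.2,-4.9,2.4,0,0,18.9]
    - [-41.2,-4.9,2.4,0,0,18.9]
    - [-41.2,-4.9,2.4,0,0,18.9]
    - [-41.2,-4.9,2.4,0,0,18.9]
    - [-41.2,-4.9,2.4,0,0,18.9]
    - [-41.2,-4.9,2.4,0,0,18.9]
    - [-41.2,-4.9,2.4,0,0,18.9]
    - [-41.2,-4.9,2.4,0,0,18.9]
  grip: 0.58

```text
t: 24.15
tool_pos: [0.514, -0.3656, 0.1205]
tool_rot: [3.14, -0.083, 0.015]
contact_force: [0.4, 1.2, 0.0]
opening: 0.0359
```

```bash
python3 -c "
from h import *
w=img('wrist','p_wrist')
go([.5132,-.366,.010],-93)
print(proj(w,[.5142,-.366,.023]))"
```

```text
t 24.2 [ 0.5141 -0.3656  0.1207] F [ 0.1 -0.  -0.4] open 0.0358
[-0.19, 0.04, 11.06, -0.0, -0.11, -0.01]
[[279.31602101 212.07250181]]
```

View pics/p_wrist.png

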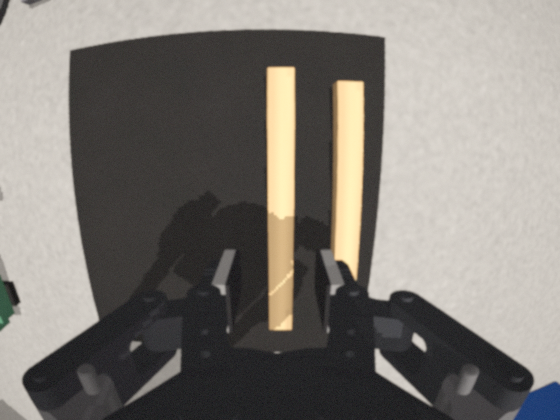

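Call:
apply_moves:
  rows:
    - [-0.2,0,4,0,-0.1,0]
    - [-0.2,0,8,0,-0.1,0]
    - [-0.2,0,11,0,-0.1,0]
    - [-0.2,0,11,0,-0.1,0]
    - [-0.2,0,11,0,-0.1,0]
    - [-0.2,0,11,0,-0.1,0]

```text
t: 24.8
tool_pos: [0.5146, -0.3669, 0.0134]
tool_rot: [3.138, -0.083, 0.006]
contact_force: [-0.4, 0.1, 0.8]
opening: 0.0361
```

Call:
apply_moves:
  rows:
    - [0,0,0,0,0,0]
    - [0,0,0,0,0,0]
    - [0,0,0,0,0,0]
    - [0,0,0,0,0,0]
    - [0,0,0,0,0,0]
  grip: 1

```text
t: 25.3
tool_pos: [0.5162, -0.3683, 0.0165]
tool_rot: [3.135, -0.083, 0.012]
contact_force: [-1.6, 1.3, 7.1]
opening: 0.0178
```

Call:
apply_moves:
  rows:
    - [0,0,-4,0,0,0]
    - [0,0,-8,0,0,0]
    - [0,0,-11,0,0,0]
    - [0,0,-11,0,0,0]

```text
t: 25.7
tool_pos: [0.5185, -0.3703, 0.1341]
tool_rot: [3.126, -0.082, 0.027]
contact_force: [0.8, 0.1, -0.0]
opening: 0.0176
```

```bash
python3 -c "
from h import *
go(slot(-.02,.13),1.6)"
```

```text
t 25.7 [ 0.5185 -0.3703  0.1341] F [ 0.8  0.1 -0. ] open 0.0176
[-2.94, -41.58, -0.2, 0.28, -0.02, -18.92]
```

Call:
apply_moves:
  rows:
    - [-2.9,-41.6,-0.2,0.3,0,-18.9]
    - [-2.9,-41.6,-0.2,0.3,0,-18.9]
    - [-2.9,-41.6,-0.2,0.3,0,-18.9]
    - [-2.9,-41.6,-0.2,0.3,0,-18.9]
    - [-2.9,-41.6,-0.2,0.3,0,-18.9]
    - [-2.9,-41.6,-0.2,0.3,0,-18.9]
    - [-2.9,-41.6,-0.2,0.3,0,-18.9]
    - [-2.9,-41.6,-0.2,0.3,0,-18.9]
    - [-2.9,-41.6,-0.2,0.3,0,-18.9]
    - [-2.9,-41.6,-0.2,0.3,0,-18.9]
    - [-2.9,-41.6,-0.2,0.3,0,-18.9]
    - [-2.9,-41.6,-0.2,0.3,0,-18.9]
    - [-2.9,-41.6,-0.2,0.3,0,-18.9]
    - [-2.9,-41.6,-0.2,0.3,0,-18.9]

```text
t: 27.1
tool_pos: [0.5112, 0.0464, 0.1297]
tool_rot: [-2.194, -2.246, -0.003]
contact_force: [-0.4, 0.8, -0.3]
opening: 0.0181
```

```bash
python3 -c "
from h import *
w=img('wrist','q_wrist')
go(slot(-.02,.051),1.6)"
```

```text
t 27.15 [0.5113 0.0464 0.1298] F [-0.6 -0.  -1.2] open 0.0179
[-0.01, -0.03, 7.88, 0.0, -0.03, -0.04]
```

View pics/q_wrist.png

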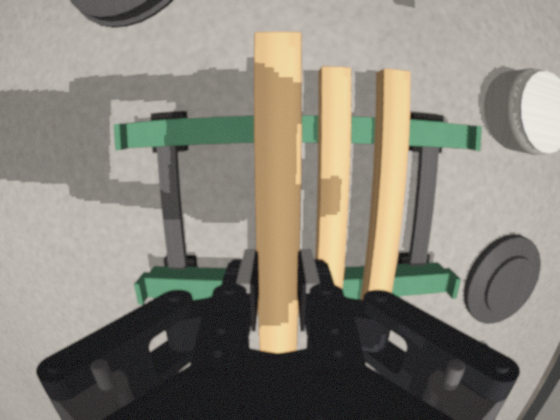

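Call:
apply_moves:
  rows:
    - [0,0,3,0,0,0]
    - [0,0,6,0,0,0]
    - [0,0,7.7,0,0,0]
    - [0,0,7.9,0,0,0]
    - [0,0,7.9,0,0,0]
    - [0,0,7.9,0,0,0]

```text
t: 27.75
tool_pos: [0.5115, 0.0464, 0.0508]
tool_rot: [-2.195, -2.246, -0.003]
contact_force: [-0.7, 0.4, 0.0]
opening: 0.0177
```

Call:
apply_moves:
  rows:
    - [0,0,0,0,0,0]
    - [0,0,0,0,0,0]
    - [0,0,0,0,0,0]
    - [0,0,0,0,0,0]
  grip: 0.68

```text
t: 28.15
tool_pos: [0.5116, 0.0464, 0.0509]
tool_rot: [-2.195, -2.246, -0.003]
contact_force: [0.1, 0.3, 0.4]
opening: 0.0278
```

Call:
apply_moves:
  rows:
    - [0,0,-2,0,0,0]
    - [0,0,-5,0,0,0]
    - [0,0,-9,0,0,0]
    - [0,0,-9,0,0,0]

```text
t: 28.55
tool_pos: [0.5156, 0.046, 0.1478]
tool_rot: [2.19, 2.241, 0.016]
contact_force: [0.4, 0.3, 1.2]
opening: 0.0273
```

```bash
python3 -c "
from h import *
w=img('wrist','r_wrist')
go([.5025,-.4187,.12],-91.9)"
```

```text
t 28.6 [0.5141 0.0461 0.1449] F [ 0.4  0.8 -0.2] open 0.0274
[-46.44, -2.24, 2.39, 0.06, -0.09, 18.64]
```

View pics/r_wrist.png

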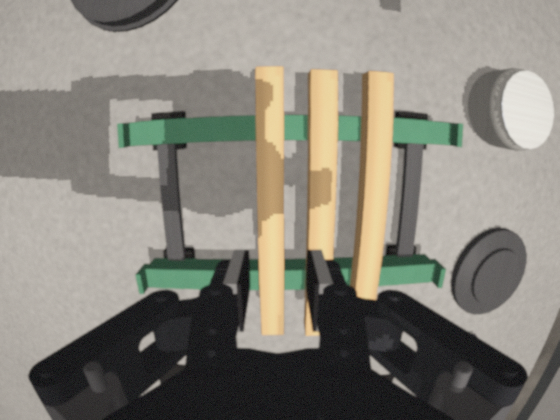

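Call:
apply_moves:
  rows:
    - [-46.4,-2.2,2.4,0,0,18.6]
    - [-46.4,-2.2,2.4,0,0,18.6]
    - [-46.4,-2.2,2.4,0,0,18.6]
    - [-46.4,-2.2,2.4,0,0,18.6]
    - [-46.4,-2.2,2.4,0,0,18.6]
    - [-46.4,-2.2,2.4,0,0,18.6]
    - [-46.4,-2.2,2.4,0,0,18.6]
    - [-46.4,-2.2,2.4,0,0,18.6]
    - [-46.4,-2.2,2.4,0,0,18.6]
    - [-46.4,-2.2,2.4,0,0,18.6]
    - [-46.4,-2.2,2.4,0,0,18.6]
    - [-46.4,-2.2,2.4,0,0,18.6]
    - [-46.4,-2.2,2.4,0,0,18.6]
    - [-46.4,-2.2,2.4,0,0,18.6]
    - [-46.4,-2.2,2.4,0,0,18.6]
  grip: 0.5

```text
t: 30.1
tool_pos: [0.503, -0.4176, 0.1197]
tool_rot: [-3.139, 0.043, -0.013]
contact_force: [-0.1, -0.8, -0.1]
opening: 0.043
```

```bash
python3 -c "
from h import *
w=img('wrist','s_wrist')
go([.5015,-.418,.010],-91.9)
print(proj(w,[.5025,-.4187,.023]))"
```

```text
t 30.15 [ 0.503  -0.4177  0.1199] F [ 0.2  0.8 -0.4] open 0.0428
[-0.24, 0.06, 10.99, -0.03, -0.09, 0.06]
[[280.49683768 213.01872183]]
```

View pics/s_wrist.png

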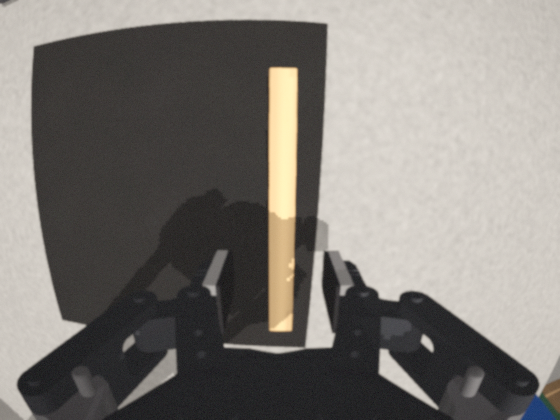

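Call:
apply_moves:
  rows:
    - [-0.2,0,4,0,-0.1,0]
    - [-0.2,0,8,0,-0.1,0]
    - [-0.2,0,11,0,-0.1,0]
    - [-0.2,0,11,0,-0.1,0]
    - [-0.2,0,11,0,-0.1,0]
    - [-0.2,0,11,0,-0.1,0]

```text
t: 30.75
tool_pos: [0.5034, -0.4188, 0.0127]
tool_rot: [3.14, -0.043, 0.004]
contact_force: [-0.4, 0.4, 0.6]
opening: 0.0427
```

Call:
apply_moves:
  rows:
    - [0,0,0,0,0,0]
    - [0,0,0,0,0,0]
    - [0,0,0,0,0,0]
    - [0,0,0,0,0,0]
    - [0,0,0,0,0,0]
  grip: 1

```text
t: 31.25
tool_pos: [0.5051, -0.4205, 0.0161]
tool_rot: [3.137, -0.043, 0.01]
contact_force: [0.3, 0.6, 6.4]
opening: 0.018
```

Call:
apply_moves:
  rows:
    - [0,0,-4,0,0,0]
    - [0,0,-8,0,0,0]
    - [0,0,-11,0,0,0]
    - [0,0,-11,0,0,0]

```text
t: 31.65
tool_pos: [0.5072, -0.4229, 0.1337]
tool_rot: [3.128, -0.043, 0.023]
contact_force: [0.3, -0.5, 0.1]
opening: 0.0178
```

```bash
python3 -c "
from h import *
go(slot(-.06,.13),1.6)"
```

```text
t 31.65 [ 0.5072 -0.4229  0.1337] F [ 0.3 -0.5  0.1] open 0.0178
[-4.9, -46.7, -0.32, 0.26, -0.01, -18.63]
```

Call:
apply_moves:
  rows:
    - [-4.9,-46.7,-0.3,0.3,0,-18.6]
    - [-4.9,-46.7,-0.3,0.3,0,-18.6]
    - [-4.9,-46.7,-0.3,0.3,0,-18.6]
    - [-4.9,-46.7,-0.3,0.3,0,-18.6]
    - [-4.9,-46.7,-0.3,0.3,0,-18.6]
    - [-4.9,-46.7,-0.3,0.3,0,-18.6]
    - [-4.9,-46.7,-0.3,0.3,0,-18.6]
    - [-4.9,-46.7,-0.3,0.3,0,-18.6]
    - [-4.9,-46.7,-0.3,0.3,0,-18.6]
    - [-4.9,-46.7,-0.3,0.3,0,-18.6]
    - [-4.9,-46.7,-0.3,0.3,0,-18.6]
    - [-4.9,-46.7,-0.3,0.3,0,-18.6]
    - [-4.9,-46.7,-0.3,0.3,0,-18.6]
    - [-4.9,-46.7,-0.3,0.3,0,-18.6]

```text
t: 33.05
tool_pos: [0.4708, 0.0448, 0.1294]
tool_rot: [-2.194, -2.243, -0.001]
contact_force: [0.3, -0.4, -0.9]
opening: 0.0181
```

```bash
python3 -c "
from h import *
w=img('wrist','t_wrist')
go(slot(-.06,.051),1.6)"
```

```text
t 33.1 [0.4709 0.0448 0.1295] F [-0.9  0.7 -0.8] open 0.018
[0.03, 0.03, 7.85, -0.02, -0.03, -0.06]
```

View pics/t_wrist.png

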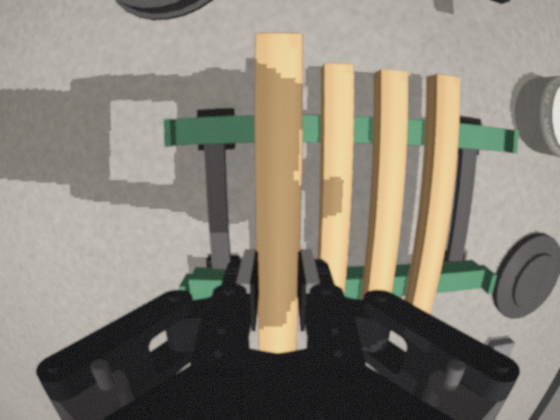

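Call:
apply_moves:
  rows:
    - [0,0,3,0,0,0]
    - [0,0,6,0,0,0]
    - [0,0,7.7,0,0,0]
    - [0,0,7.9,0,0,0]
    - [0,0,7.9,0,0,0]
    - [0,0,7.9,0,0,0]

```text
t: 33.7
tool_pos: [0.4709, 0.0446, 0.0505]
tool_rot: [-2.195, -2.242, -0.001]
contact_force: [-0.4, -0.8, -0.5]
opening: 0.0177
```

Call:
apply_moves:
  rows:
    - [0,0,0,0,0,0]
    - [0,0,0,0,0,0]
    - [0,0,0,0,0,0]
    - [0,0,0,0,0,0]
  grip: 0.68

```text
t: 34.1
tool_pos: [0.471, 0.0446, 0.0506]
tool_rot: [-2.196, -2.242, -0.002]
contact_force: [0.1, -0.1, 0.6]
opening: 0.0272
```

Call:
apply_moves:
  rows:
    - [0,0,-2,0,0,0]
    - [0,0,-5,0,0,0]
    - [0,0,-9,0,0,0]
    - [0,0,-14,0,0,0]
    - [0,0,-14,0,0,0]
    - [0,0,-14,0,0,0]

```text
t: 34.7
tool_pos: [0.4723, 0.0442, 0.1926]
tool_rot: [-2.198, -2.245, -0.006]
contact_force: [0.2, -1.3, -1.4]
opening: 0.0272
```

```bash
python3 -c "
from h import *
img('wrist','u_wrist');img('scene','u_scene');img('top','u_top')
go([.404,.29,.2],1.6)"
```

```text
t 34.85 [0.4701 0.0443 0.1887] F [ 1.1 -0.2 -0.4] open 0.0274
[24.71, -6.1, -1.02, -0.06, -0.04, -0.08]
```

View pics/u_wrist.png

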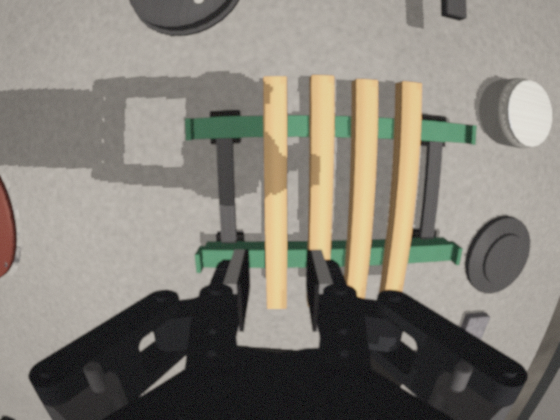

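View pics/u_scene.png

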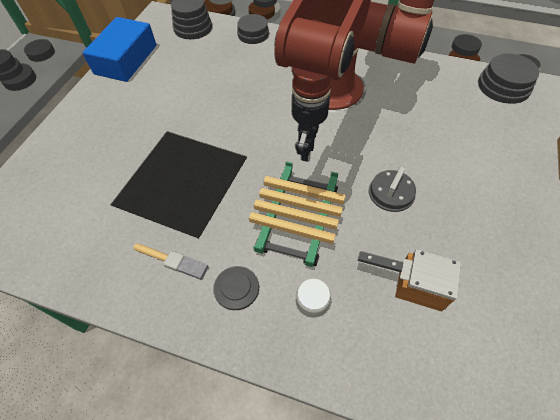

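View pics/u_top.png

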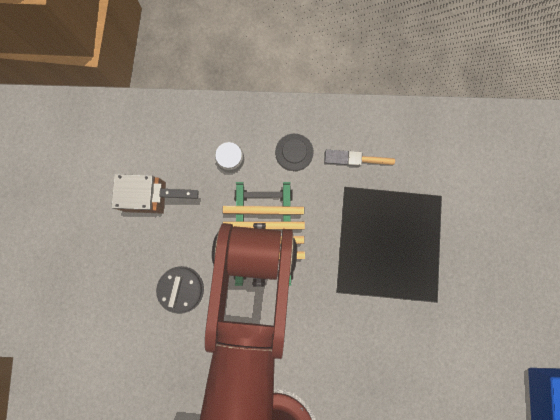

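```bash
python3 - <<'E'
from h import *
d=img("top"); h=cv2.cvtColor(d["color"],cv2.COLOR_BGR2HSV)
b=(h[...,2]>150)&(h[...,1]<60); m=np.zeros_like(b); m[272:310,166:184]=b[272:310,166:184]
for k in comps(m,15):
    r=cv2.minAreaRect(k); q=pl(d,cv2.boxPoints(r),.07)[:,:2]; e=q[1]-q[0];f=q[2]-q[1]; L=e if np.linalg.norm(e)>np.linalg.norm(f) else f
    print(r,q.mean(0).round(4),np.degrees(np.arctan2(L[1],L[0]))%180,np.linalg.norm(e),np.linalg.norm(f)); c=q.mean(0)
go([c[0],c[1],.16],70)
go([c[0],c[1],.16],-110)
E
```

```text
((173.79412841796875, 291.3235778808594), (4.6081767082214355, 31.28709602355957), 14.03624439239502) [0.3712 0.27  ] 169.16809745241872 0.07876969428430153 0.012053342100948427
t 34.9 [0.4701 0.0442 0.1885] F [-0.5 -0.7 -0.1] open 0.0269
[22.77, -9.39, 2.97, -0.03, -0.07, -13.76]
t 34.9 [0.4701 0.0442 0.1885] F [-0.5 -0.7 -0.1] open 0.0269
[22.77, -9.39, 2.97, -0.08, 0.03, 22.24]
```

```bash
python3 - <<'E'
from h import *
go([.3712,.270,.16],79.2)
E
```

```text
t 34.9 [0.4701 0.0442 0.1885] F [-0.5 -0.7 -0.1] open 0.0269
[22.77, -9.39, 2.97, -0.02, -0.07, -15.6]
```

Call:
apply_moves:
  rows:
    - [22.8,-9.4,2.9,0,0,-15.6]
    - [22.8,-9.4,2.9,0,0,-15.6]
    - [22.8,-9.4,2.9,0,0,-15.6]
    - [22.8,-9.4,2.9,0,0,-15.6]
    - [22.8,-9.4,2.9,0,0,-15.6]
    - [22.8,-9.4,2.9,0,0,-15.6]
    - [22.8,-9.4,2.9,0,0,-15.6]
    - [22.8,-9.4,2.9,0,0,-15.6]
    - [22.8,-9.4,2.9,0,0,-15.6]
    - [22.8,-9.4,2.9,0,0,-15.6]
    - [22.8,-9.4,2.9,0,0,-15.6]
    - [22.8,-9.4,2.9,0,0,-15.6]
    - [22.8,-9.4,2.9,0,0,-15.6]
  grip: 0.4

```text
t: 36.2
tool_pos: [0.3711, 0.2702, 0.1605]
tool_rot: [-0.297, -3.122, -0.004]
contact_force: [-1.1, 0.4, 0.1]
opening: 0.0513
```

```bash
python3 - <<'E'
from h import *
w=img('wrist','v_wrist')
go([.3712,.270,.045],79.2)
print(proj(w,[.3712,.270,.07]))
img('top','v_top')
E
```

```text
t 36.25 [0.3711 0.2702 0.1606] F [ 0.4 -0.2  0.6] open 0.051
[-0.08, -0.04, 11.56, 0.02, -0.07, -0.01]
[[275.87433884 214.63838454]]
```

View pics/v_wrist.png

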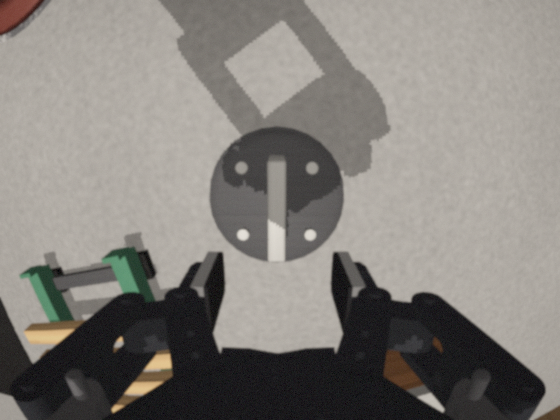

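View pics/v_top.png

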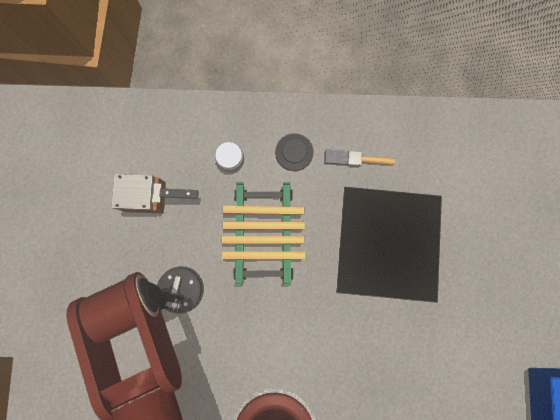

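Call:
apply_moves:
  rows:
    - [0,0,4,0,0,0]
    - [0,0,8,0,0,0]
    - [0,0,11,0,0,0]
    - [0,0,11.6,0,0,0]
    - [0,0,11.6,0,0,0]
    - [0,0,11.6,0,0,0]
    - [0,0,11.6,0,0,0]

```text
t: 37.0
tool_pos: [0.3722, 0.2715, 0.047]
tool_rot: [-0.297, -3.126, -0.008]
contact_force: [0.1, -0.6, 0.7]
opening: 0.0513
```

```bash
python3 - <<'E'
from h import *
w=img('wrist','w_wrist');img('scene','w_scene');go([.3712,.270,.045],79.2)
E
```

```text
t 37.1 [0.3718 0.2712 0.0465] F [-0.2 -0.5  0.7] open 0.0512
[0.03, -0.13, 0.15, 0.05, -0.04, -0.01]
```

View pics/w_wrist.png

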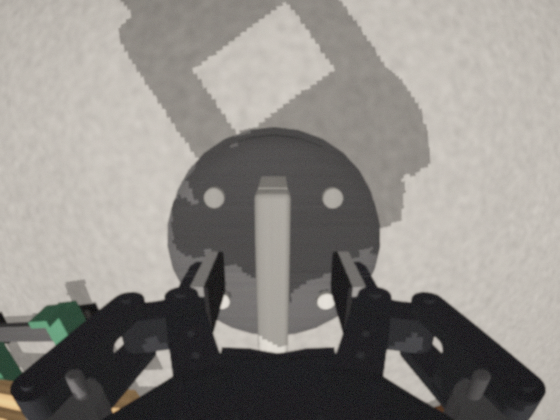

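Call:
apply_moves:
  rows:
    - [0,0,0.1,0,0,0]
    - [0,0,0.1,0,0,0]
    - [0,0,0.1,0,0,0]
    - [0,0,0.1,0,0,0]
    - [0,0,0.1,0,0,0]
    - [0,0,0.1,0,0,0]
    - [0,0,0.1,0,0,0]
  grip: 1
  squeeze: 110

```text
t: 37.8
tool_pos: [0.3721, 0.2705, 0.0464]
tool_rot: [-0.296, -3.125, -0.003]
contact_force: [-2.0, -5.1, 6.5]
opening: 0.0119
```

Call:
apply_moves:
  rows:
    - [0,0,-2,0,0,0]
    - [0,0,-4,0,0,0]
    - [0,0,-6,0,0,0]
    - [0,0,-8,0,0,0]
    - [0,0,-10,0,0,0]
    - [0,0,-10,0,0,0]
    - [0,0,-10,0,0,0]

```text
t: 38.5
tool_pos: [0.3713, 0.2698, 0.1446]
tool_rot: [-0.296, -3.123, -0.001]
contact_force: [-0.6, -1.1, -6.8]
opening: 0.0121
```

```bash
python3 - <<'E'
from h import *
w=img('wrist','x_wrist');img('scene','x_scene');p=slot(0,.147);go(p,79.2)
print(ctrl.get_obs()["wrist_torque"], ctrl.get_obs()["tool_rot"])
E
```

```text
t 38.6 [0.3708 0.2695 0.1437] F [ 0.   0.2 -7.6] open 0.0117
[-19.91, -18.85, -0.44, -0.01, -0.07, -0.0]
[0.07113451 0.00951032 0.01324801] [-2.95620457e-01 -3.12117088e+00  5.05643512e-04]
```

View pics/x_scene.png

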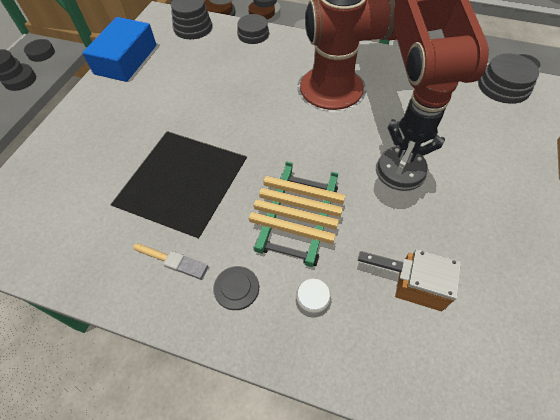

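View pics/x_wrist.png

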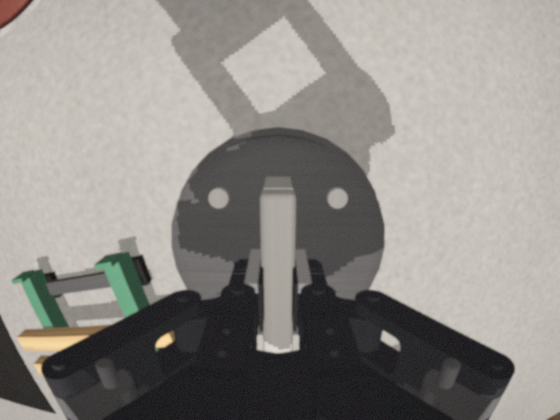

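Call:
apply_moves:
  rows:
    - [-1.5,-1.4,-0.5,0,0,0]
    - [-3.5,-3.3,-0.5,0,0,0]
    - [-6,-5.6,-0.5,0,0,0]
    - [-8.5,-8,-0.5,0,0,0]
    - [-11,-10.4,-0.5,0,0,0]
    - [-13.5,-12.8,-0.5,0,0,0]
    - [-16,-15.1,-0.5,0,0,0]
    - [-18,-17,-0.5,0,0,0]
    - [-19.2,-18.2,-0.5,0,0,0]
    - [-19.9,-18.8,-0.5,0,0,0]
    - [-19.9,-18.8,-0.5,0,0,0]
    - [-19.9,-18.8,-0.5,0,0,0]

```text
t: 39.8
tool_pos: [0.5302, 0.0483, 0.147]
tool_rot: [-0.295, -3.12, -0.001]
contact_force: [-0.2, 0.2, -7.6]
opening: 0.0117
```

```bash
python3 - <<'E'
from h import *
w=img('wrist','y_wrist');img('scene','y_scene');p=slot(0,.105);go(p,79.2)
E
```

```text
t 39.9 [0.5303 0.0485 0.1474] F [ 0.1 -0.  -6.8] open 0.0118
[-0.13, -0.13, 4.23, -0.01, -0.08, 0.01]
```

View pics/y_scene.png

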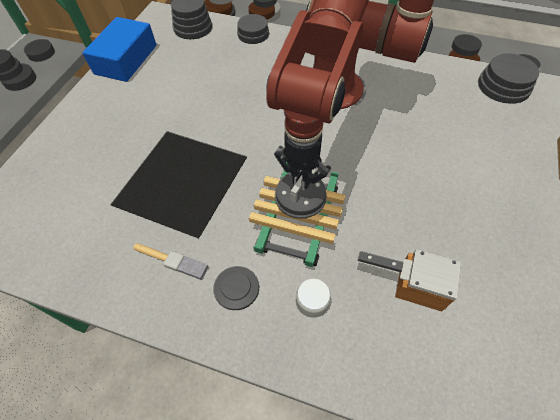

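View pics/y_wrist.png

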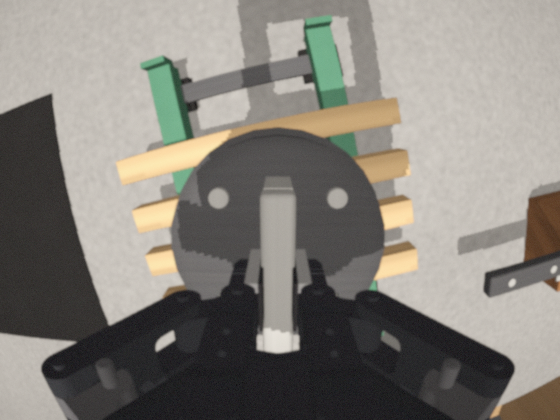

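Well centred over the battens. Lower gently.

Call:
apply_moves:
  rows:
    - [-0.1,-0.1,1,0,-0.1,0]
    - [-0.1,-0.1,2,0,-0.1,0]
    - [-0.1,-0.1,3,0,-0.1,0]
    - [-0.1,-0.1,3.7,0,-0.1,0]
    - [-0.1,-0.1,4.0,0,-0.1,0]
    - [-0.1,-0.1,4.2,0,-0.1,0]
    - [-0.1,-0.1,4.2,0,-0.1,0]
    - [-0.1,-0.1,4.2,0,-0.1,0]

```text
t: 40.7
tool_pos: [0.5312, 0.0473, 0.1058]
tool_rot: [0.294, 3.125, -0.001]
contact_force: [-0.3, 0.3, -6.9]
opening: 0.0118
```

Call:
apply_moves:
  rows:
    - [0,0,0.05,0,0,0]
    - [0,0,0.1,0,0,0]
    - [0,0,0.15,0,0,0]
    - [0,0,0.2,0,0,0]
    - [0,0,0.2,0,0,0]

```text
t: 41.2
tool_pos: [0.5316, 0.0472, 0.1044]
tool_rot: [0.294, 3.124, -0.001]
contact_force: [0.3, -0.3, -5.4]
opening: 0.0116
```

Call:
apply_moves:
  rows:
    - [0,0,0.05,0,0,0]
    - [0,0,0.1,0,0,0]
    - [0,0,0.1,0,0,0]

```text
t: 41.5
tool_pos: [0.5318, 0.0472, 0.1044]
tool_rot: [0.294, 3.125, -0.001]
contact_force: [-5.3, -0.4, 2.1]
opening: 0.0114
```

Resting on the battens. Release and rise.

Call:
apply_moves:
  rows:
    - [0,0,0,0,0,0]
    - [0,0,0,0,0,0]
    - [0,0,0,0,0,0]
    - [0,0,0,0,0,0]
    - [0,0,0,0,0,0]
    - [0,0,0,0,0,0]
  grip: 0.45

```text
t: 42.1
tool_pos: [0.5318, 0.0472, 0.1044]
tool_rot: [0.294, 3.124, -0.001]
contact_force: [-0.4, 0.8, -0.7]
opening: 0.0472
```

Call:
apply_moves:
  rows:
    - [0,0,-1,0,0,0]
    - [0,0,-3,0,0,0]
    - [0,0,-6,0,0,0]
    - [0,0,-10,0,0,0]
    - [0,0,-14,0,0,0]
    - [0,0,-14,0,0,0]

```text
t: 42.7
tool_pos: [0.5349, 0.0473, 0.2532]
tool_rot: [0.293, 3.111, -0.0]
contact_force: [0.7, -0.6, -0.4]
opening: 0.0467
```

```bash
python3 - <<'E'
from h import *
go([.35,-.1,.3],79.2);img('wrist','z_wrist')
E
```

```text
t 42.7 [0.5349 0.0473 0.2532] F [ 0.7 -0.6 -0.4] open 0.0467
[15.34, -17.91, -4.97, 0.02, 0.2, 0.01]
```

View pics/z_wrist.png

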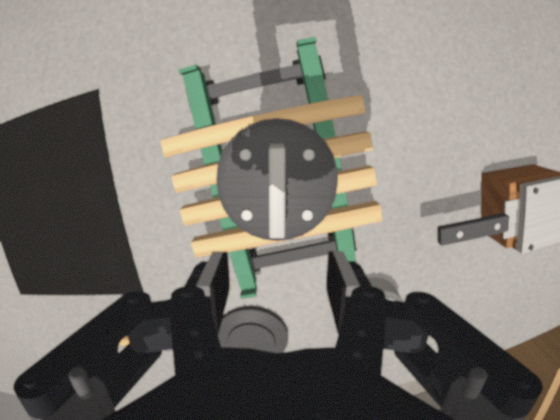

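Mould sits on all four battens. Move the arm clear for a final check.

Call:
apply_moves:
  rows:
    - [15,-18,-5,0,0,0]
    - [15,-18,-5,0,0,0]
    - [15,-18,-5,0,0,0]
    - [15,-18,-5,0,0,0]
    - [15,-18,-5,0,0,0]
    - [15,-18,-5,0,0,0]
    - [15,-18,-5,0,0,0]
    - [15,-18,-5,0,0,0]

```text
t: 43.55
tool_pos: [0.3521, -0.1009, 0.2966]
tool_rot: [0.292, 3.117, 0.001]
contact_force: [0.5, -0.5, 0.3]
opening: 0.0469
```

```bash
python3 - <<'E'
from h import *
a=img('scene','fin_scene');d=img('top','fin_top')
cv2.imwrite("pics/fin_sc.png",cv2.resize(a["color"][140:320,230:480],None,fx=3,fy=3,interpolation=cv2.INTER_CUBIC))
h=cv2.cvtColor(d["color"],cv2.COLOR_BGR2HSV)
dk=(h[...,2]<100)&(h[...,1]<60)
wd=(h[...,0]>10)&(h[...,0]<28)&(h[...,1]>70)&(h[...,2]>120); m=np.zeros_like(wd); m[195:270,215:312]=wd[195:270,215:312]
for c in comps(m,20):
    r=cv2.minAreaRect(c); b=pl(d,cv2.boxPoints(r),.058)[:,:2]; print(b.mean(0).round(4),np.round(r[1],1),round(r[2],1))
b=(h[...,2]>150)&(h[...,1]<60); m=np.zeros_like(b); m[205:262,252:277]=b[205:262,252:277]
for c in comps(m,20):
    r=cv2.minAreaRect(c); q=pl(d,cv2.boxPoints(r),.128)[:,:2]; print("bar",q.mean(0).round(4),r)
print(ctrl.get_obs()["tool_pos"])
E
```

```text
[0.4716 0.0427] [82.  7.] -0.0
[ 0.5135 -0.0374] [ 7. 19.] 90.0
[0.509  0.1305] [ 7. 17.] 90.0
[0.5478 0.1295] [ 6. 17.] 90.0
[ 0.5522 -0.0366] [ 8. 21.] 90.0
[0.5905 0.0463] [ 8. 80.] 90.0
bar [0.5307 0.0481] ((260.7078552246094, 230.43255615234375), (5.171769142150879, 31.555286407470703), 12.994616508483887)
[ 0.35231789 -0.10065576  0.29669124]
```

View pics/fin_sc.png

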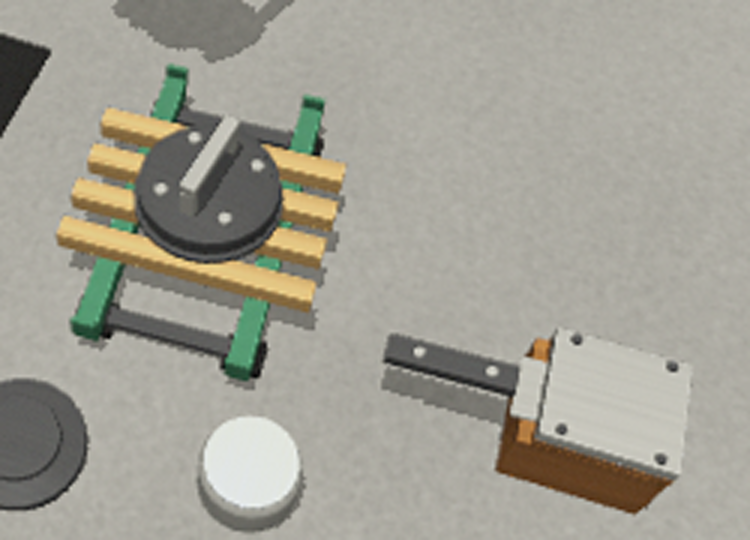

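View pics/fin_top.png

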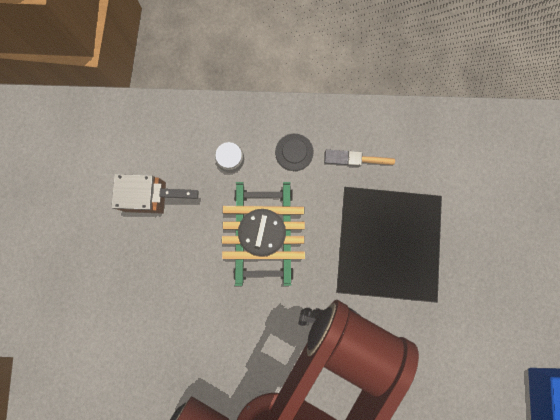

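```bash
python3 -c "
from station import ctrl
print(ctrl.finish_job())"
```

```text
the job is handed in; nothing more can be done
None
```

The job is done and handed in at about 44 s of the 210 s allowed. The hand-in gives no verdict, so success here rests on my own checks.

- **Scraper:** It went into the slot blade first until it pressed the end wall with about 13 N. After release, the wrist picture put the tip about 1 mm from the wall and in line with the slot.
- **Battens:** The four battens present lie square across both rails. Their centres are roughly 39–40 mm apart, and each is centred to within about 5 mm.
- **Mould:** It had been knocked a few centimetres aside during the run, so I measured it again before gripping. It stands on the battens within about 2 mm of the stand centre and looks level in the pictures.
- **Bystanders and arm:** The tin, disc and brush show no movement in the top view, and the arm was clear of everything at the end.

**Limits of the checks:**
- The wrist camera read about 2 mm off sideways from the held scraper, within its stated accuracy.
- I judged the mould's tilt only by eye.
- I did not measure the released scraper's droop.

No check failed.

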